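Hang a freshly waxed stone carving to dry on an S-hook

ROBOT

A 6-joint arm with a two-finger parallel gripper is mounted at the origin on a cart in front of the work surface, level with it; the furniture and walls round the work are solid. World frame = base frame: x ahead of the robot, y to its left, z up, the work surface at z = 0. Lengths are in mm, angles in rad, forces in N, time in s.
With the tool pointing down it reaches from about 350 to 875 mm from the base axis. Payload 4.2 kg.
Tool frame: the origin (TCP) lies at the very end of the fingers, on their centre line; the grasp point (between the pads) lies behind it (env.grip_depth is the z of the grasp point in the tool frame, in mm); z points along the fingers, x is the direction in which the jaws open and shut, and the axes are right-handed (so a half turn about z gives the same grasp; the last joint's range is limited). The gripper opens to 87 mm and grips with 3 to 60 N. Pads are 19 mm wide; open, the fingers measure 117 mm over their backs; the gripper's body (75 mm by 190 mm) begins 51 mm behind the grasp point.
Start: joints at [1.557, 0.385, 0.008, 0, -1.194, -0.259], TCP at [168.361, 601.875, 222.55] pointing down, gripper open.
Joint ranges: [-3.14, 3.14], [-1.21, 2.06], [-1.07, 1.41], [-3.16, 2.05], [-2.99, -0.16], [-3.1, 3.1]. Speed limits (rad/s): [2.79, 2.79, 3.14, 3.14, 3.14, 3.14].

INTERFACE

Orientations are given as a 3x3 rotation matrix whose columns are the frame's x, y, z axes.
In Python, from rig import env gives the robot as it stands.
- The arm moves only by the tool arm_command, never from a script. Its argument "steps" is a list of rows, each a list of 7 numbers: the closure, from 0 (fully open) to 1 (shut), then the shift along the tool's x, y, z in mm, then the turn, a rotation vector about the tool's x, y, z in rad. In form: [[jaw, dx, dy, dz, rx, ry, rz], ...]. A call has 1 to 5 rows; each row shifts and turns the commanded pose from where the row before left it, along the tool's axes as they then stand; what a row does not reach is not made up. A row lasts 1/10 s, in which the tool goes at most 50 mm and 8.59 degrees, less where a joint would pass 70% of its speed; a pose out of reach is approached as far as the arm can. A call is refused whole if a number of a shift passes 50 or a number of a turn 0.15, either way. A call with a gripper value outside its range is refused whole. The fingers move at their own pace and stop on an object; "newtons" is the grip in N (left out, the last holds). Time passes only in rows, so rows that do not move let the fingers close. It gives the time, the measured TCP pose, the force and the opening at its end, in the units of the state.
- env.state(): the state, without advancing time (a new reading comes with each control period).
- env.grab_frame(name): name is "scene" or "top"; returns a dict with "pixels" (384x512x3 uint8, red, green, blue), "fov_y" (degrees; the focal length in pixels is half the picture's height over the tangent of half this angle, whatever the lens; pixels are square), "cx", "cy" (the principal point, pixels), "rvec" (rotation vector, rad) and "tvec" (3), from world to camera coordinates, as OpenCV has them. Camera axes: x right, y down, z forward; pixel columns grow to the right and rows downward; lengths in mm; the calibration is good to about 2 mm. A picture is of the moment at which its call begins. There is no depth.
- env.finish_job(): hands the job in, once; it reports no verdict.
The state is a dict: "time": time; "joints": joint angles; "qd": joint speeds; "tau": joint torques, N m; "tool_pos": TCP position; "tcp_rot": TCP orientation; "wrist_force": force on the tool from outside, world axes, zero at the start; "moment": the same for the moment, N m; "opening": finger opening in mm.
Only numpy, scipy, OpenCV 4.12 (cv2) and the standard library are available. Lean on these libraries where they do the work, as an engineer would, in place of code of your own. Each camera call takes 0.05 s, during which the arm holds its last target.

TASK

The carved soapstone panel has just been waxed and must hang to dry: take the empty S-hook off the rod of the drying rack, hook it gently through the hole of the steel hanger plate that sticks out from the panel, lift the panel off its cradle by the hook, and hang the hook back over the rod so that the panel hangs freely and still. Feel your way: never press or pull hard on the panel or its plate, and do not pry it up with the hook's tip before the tip is through the hole. Keep gripper and arm off the panel, do not knock it against the rack, and leave the other things on the bench where they are.

Things in the scene. Friction and masses are not known exactly. Their poses are not given: they have to be found in the camera images.
- hook_mid (a point): Middle of the loose S-hook (40 g, 5 mm round steel wire, 103 mm tall, 31 mm wide over the wire). It lies in its own upright y-z plane: x across the wire, z up. Its shank slants from (y -13, z +20) to (y +13, z -20) mm. At the start it hangs on the rod, its y within 0.35 rad of the rack's y. Same origin and axes as s_hook.
- hook_top (a point): Centre of the S-hook's upper bend, 36 mm above hook_mid, same axes: half circle of 13 mm centre-line radius (21 mm clear inside), open below, straight legs at y +13 (free end) and -13 mm reaching 16 mm down. Grip it from above, closing along y on these two legs (31 mm over the wire), one finger each side of the rod. Hung on the rod it is 4.5 mm below the rod's axis.
- hook_low (a point): Centre of the S-hook's lower bend, 36 mm below hook_mid, same axes: half circle of 13 mm centre-line radius (21 mm clear), open above. Its free round-ended leg stands at y = -13 mm and its very top is 18.5 mm above this point; the inside bottom is 10.5 mm and the outside bottom 15.5 mm below. The shank side is at y = +13 mm.
- s_hook: The S-hook as a whole, origin at its middle, axes as hook_mid. It cannot leave the rod straight up, as the slanting shank would catch under it: from hanging, raise it 22 mm, then draw it along the shank's slant, up and towards its own -y (26 mm for every 40 mm up), until clear; hang it on by the same path backwards.
- panel: Carved panel of dark grey soapstone, 132 (x) x 92 (y) x 18 mm (z), 0.45 to 0.65 kg with its hanger, lying level with the carved face up; origin at the centre of its underside, z out of the carved face, y towards its top edge, which carries the hanger plate and at the start points to the robot's left. Lifting its hanger from below takes 1.7 to 2.6 N.
- panel_pivot (a point): The hanger's screw on the panel's back (underside), panel axes, at mid-thickness of the hanger plate (1.5 mm under the underside), 12 mm inside the top edge. The steel plate, 20 mm wide, 3 mm thick, turns about it by up to 0.5 rad either way from the panel's y; this angle is NOT measured. The screw is tight: under 12 N at the hole it does not turn. Find the plate by a light touch or by sight.
- panel_edge (a point): Middle of the panel's top edge, at the height of the hanger plate's mid-thickness, panel axes, 12 mm along y from the screw. The plate stands out up to 32 mm from here. Its 9 mm round through hole is centred 34 mm from the screw on the plate's middle line (so up to 16 mm to either side in x) and 10 mm from the plate's end.
- cradle: Fixed plywood cradle under the panel, 156 x 112 mm base, origin on the bench, axes as the panel's. The panel lies loose on two cork-topped runners 70 mm above the bench; two round pegs on either side of it (none in front or behind) rise 9 mm above the runners and keep it from sliding sideways (1.5 mm play). Nothing stands under or beyond the hanger.
- rail_mid (a point): Middle of the drying rack's level steel rod, 12 mm thick, axis 255 mm above the bench and along this frame's x; 320 mm clear between its two wooden posts, which rise 20 mm above the rod.
- rack: Fixed drying rack, origin on the bench under the middle of the rod, x along the rod. Feet 120 mm long in y under the posts at x = -170 and +170 mm; a stretcher along x, 30 mm high, under the rod. The panel hung on the hook ends about 50 mm above the bench.
- bench_vice: Fixed blue bench vice, about 140 x 130 mm and 133 mm tall, between the cradle and the rack; carry the panel over it.
- wax_tin: Round green tin (the nearer of two), 78 mm across and 30 mm high, bystander; origin under its middle.
- eraser: Eraser 23 x 50 x 13 mm, bystander; origin under its middle.
- sleeve_0: Yellow sanding sleeve standing on end, 26 mm across and 30 mm high, bystander; origin under its middle.
- burr_block: Wooden block with burrs, 50 x 130 x 66 mm, bystander; origin under its middle.
- abrasive_roll: Brown-red roll of abrasive (the nearer of two), 52 mm across and 49 mm high, bystander; origin under its middle.
Mind the look-alikes: they are no part of the job. There is more than one size of the s_hook; the job needs the smaller.

How it is judged (in metres and radians):
On the way, in this order (a step that is already met when the one before it is completed fails the run):
1. the S-hook has been taken off the rod (its upper bend more than 150 mm from the rod's middle) (distance between hook_top and rail_mid above 0.15 m), for 0.2 s.
2. the panel hangs from the hook, clear of its cradle (contact force between s_hook and panel above 1 N and contact force between panel and cradle below 0.05 N and height (world z) of panel_pivot above 0.15 m), for 0.2 s.
At the end, for the whole second after the job is handed in: The S-hook hangs over the rod between the posts (centre of its upper bend within 12 mm of the rod's axis sideways and 12 mm below to 4 mm above it), the panel hangs from the hook by its hanger, top edge up within 0.6 rad, bearing on nothing else (under 0.3 N on the rack), both slower than 0.05 m/s (y of hook_top in the frame of rail_mid between -0.012 and 0.012 m and z of hook_top in the frame of rail_mid between -0.012 and 0.004 m and x of hook_top in the frame of rail_mid between -0.16 and 0.16 m and contact force between s_hook and rack above 1 N and contact force between s_hook and panel above 1 N and contact force between panel and rack below 0.3 N and angle between panel's own y axis and vertical below 0.6 rad and height (world z) of panel_pivot above 0.105 m and linear speed of each of panel, s_hook below 0.05 m/s); the robot touches nothing.
It fails at once if the gripper or arm touches the panel (contact force between any of the fingers, the arm and panel above 0.3 N).
It fails at once if the hook bears on the panel or its hanger with more than 5 N while the panel lies in its cradle (level within 0.05 rad), or with more than 12 N at any time ((contact force between s_hook and panel above 5 N and angle between panel's own z axis and vertical below 0.05 rad) or contact force between s_hook and panel above 12 N).
It fails at once if the panel is pried up by more than 0.06 rad on the hook's tip, the tip not being through the hole (angle between panel's own z axis and vertical above 0.06 rad and contact force between s_hook and panel above 0.3 N and distance between hook_low and panel_pivot below 0.09 m and z of hook_low in the frame of panel_pivot below -0.014 m).
It fails at once if the panel is knocked against the rack with more than 4 N (contact force between panel and rack above 4 N).
It fails at once if a bystander is moved more than 20 mm (distance of any of wax_tin, eraser, sleeve_0, burr_block, abrasive_roll from where it was at the start of the episode above 0.02 m).
It also fails if it takes over 72 s, if anything falls off the work surface, if the arm or the gripper's body presses on something with over 40 N, if the wrist force passes 120 N, or if a joint passes its speed limit or range.

## Working session

There is one attempt and no reset: what is moved stays moved. The work goes in short steps, Python scripts to look and compute and a tool call to move; the robot and the scene stay as the last step left them, time stands still between calls to the robot, and variables do not carry over. Pictures are saved under pics/ and viewed, and the job is handed in when it is done.

Besides the shell and the picture viewer there is one more tool, called after ">>>" as name(argument=value, ...), one argument or row to a line, values as JSON. arm_command: Moves the arm, as the interface text tells. Its arguments: {"type":"object","properties":{"steps":{"type":"array"},"newtons":{"type":"number"}},"required":["steps"]}

```bash
ls; mkdir -p pics; python3 - <<'E'
from rig import env
import cv2,numpy as np
s=env.state();print({k:np.round(v,3).tolist() for k,v in s.items()},env.grip_depth)
for n in("scene","top"):
    f=env.grab_frame(n);np.savez(f"pics/{n}0.npz",**f)
    cv2.imwrite(f"pics/{n}0.png",cv2.resize(f["pixels"][:,:,::-1],(800,600),interpolation=cv2.INTER_CUBIC))
    print(n,f["fov_y"],f["cx"],f["cy"],f["rvec"],f["tvec"])
E
```

```text
pics
{'time': 0.0, 'joints': [1.557, 0.386, 0.007, -0.001, -1.194, -0.259], 'qd': [-0.001, 0.0, -0.001, -0.0, -0.001, -0.001], 'tau': [-0.0, -39.067, 18.74, 4.22, 0.011, -0.0], 'tool_pos': [168.188, 601.267, 221.433], 'tcp_rot': [[-0.27, -0.963, -0.001], [-0.963, 0.27, -0.002], [0.002, -0.0, -1.0]], 'wrist_force': [0.313, -0.378, -0.293], 'moment': [-0.021, 0.028, -0.038], 'opening': 86.864} -18.700000000000003
scene 53.06876863039494 250.02514072406916 188.49765163462303 [ 0.71674413 -2.54207085  1.17087258] [480.40714582 295.73152792 923.06420308]
top 56.785030289226825 256.47220194851974 189.23657537272902 [ 2.16711198 -2.12295101  0.17418017] [   6.64351395  537.23421844 1101.98300297]
```

View pics/scene0.png

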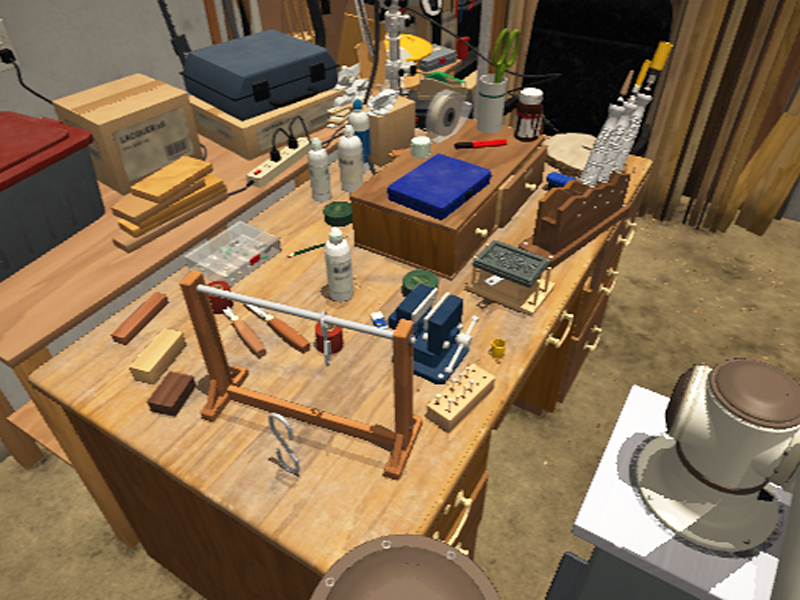

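View pics/top0.png

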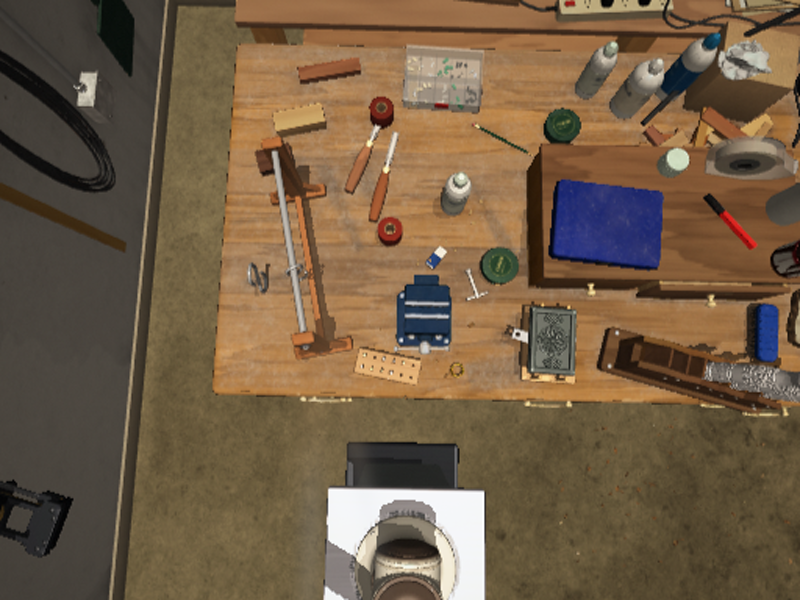

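```bash
cat > h.py <<'E'
import numpy as np,cv2
def load(n): return dict(np.load(f"pics/{n}.npz"))
def cam(f):
    R=cv2.Rodrigues(np.array(f["rvec"],float))[0];t=np.array(f["tvec"],float).ravel()
    fl=192/np.tan(np.radians(float(f["fov_y"])/2));return R,t,fl,float(f["cx"]),float(f["cy"])
def proj(f,P):
    R,t,fl,cx,cy=cam(f);p=np.atleast_2d(P)@R.T+t
    return np.c_[fl*p[:,0]/p[:,2]+cx,fl*p[:,1]/p[:,2]+cy]
def ray(f,u,v):
    R,t,fl,cx,cy=cam(f);d=R.T@np.array([(u-cx)/fl,(v-cy)/fl,1]);return -R.T@t,d/np.linalg.norm(d)
def onz(f,u,v,z):
    c,d=ray(f,u,v);return c+d*(z-c[2])/d[2]
def tri(f,a,g,b):
    c1,d1=ray(f,*a);c2,d2=ray(g,*b)
    s=np.linalg.lstsq(np.c_[d1,-d2],c2-c1,rcond=None)[0]
    p,q=c1+s[0]*d1,c2+s[1]*d2;return (p+q)/2,np.linalg.norm(p-q)
def crop(f,x0,y0,x1,y1,k,out):
    im=f["pixels"][y0:y1,x0:x1,::-1]
    cv2.imwrite(f"pics/{out}.png",cv2.resize(im,None,fx=k,fy=k,interpolation=cv2.INTER_NEAREST))
E
python3 - <<'E'
from h import *
t=load("top0");s=load("scene0")
for n,f in(("top",t),("scene",s)):
    R,tt,fl,cx,cy=cam(f);print(n,(-R.T@tt).round(),fl)
crop(t,150,80,240,240,5,"t_rack");crop(t,310,185,380,250,10,"t_panel")
crop(s,165,190,280,310,6,"s_hook");crop(s,285,145,365,205,9,"s_panel")
E
```

```text
top [ 362.   25. 1171.] 355.20747347302597
scene [119. 681. 832.] 384.5143788816968
```

View pics/t_rack.png

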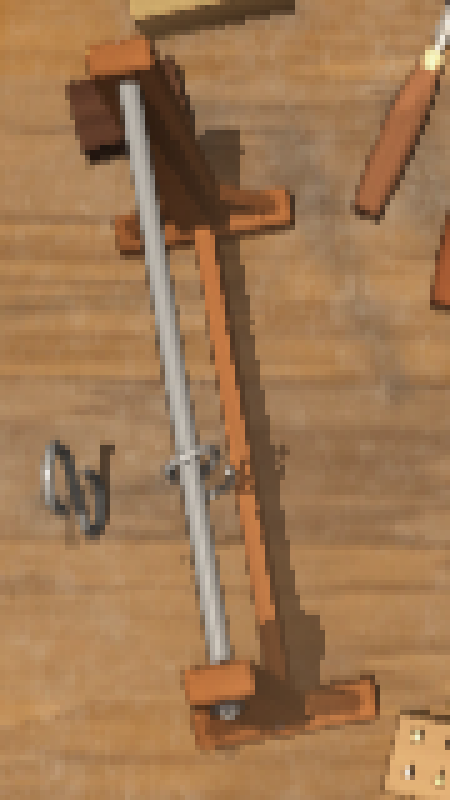

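View pics/t_panel.png

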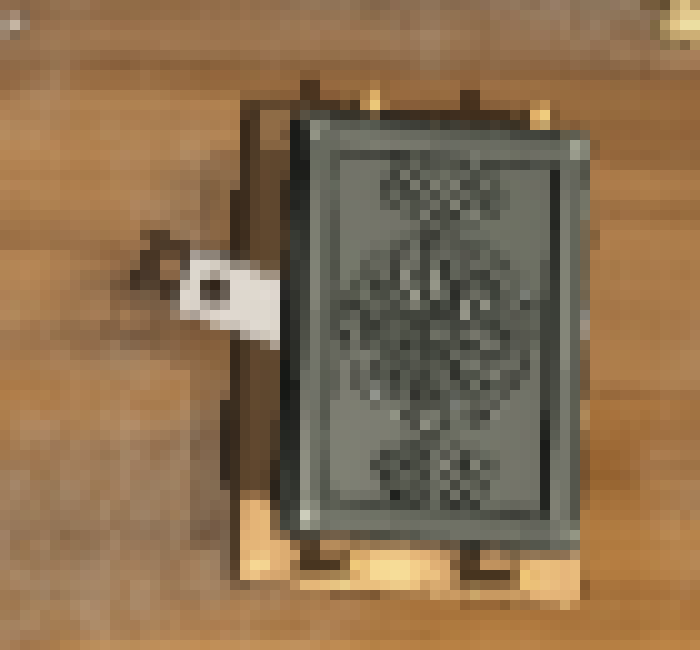

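View pics/s_hook.png

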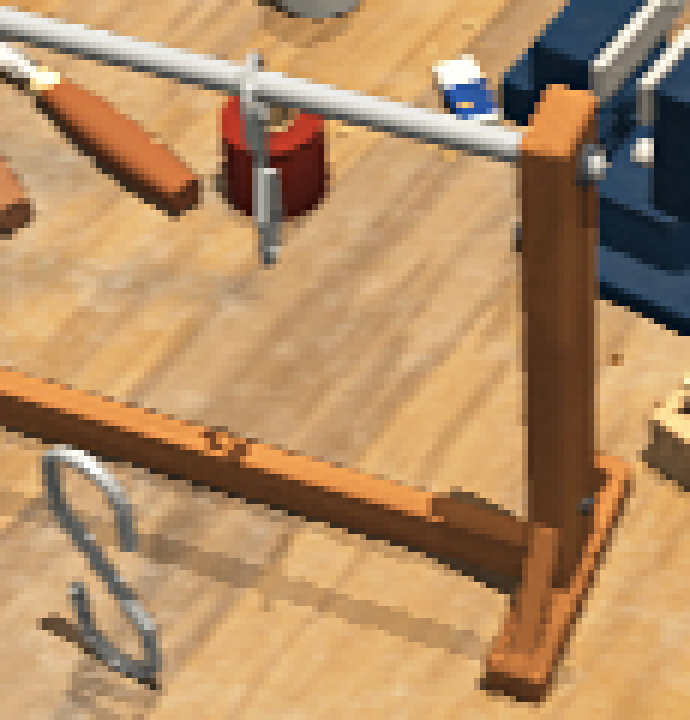

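View pics/s_panel.png

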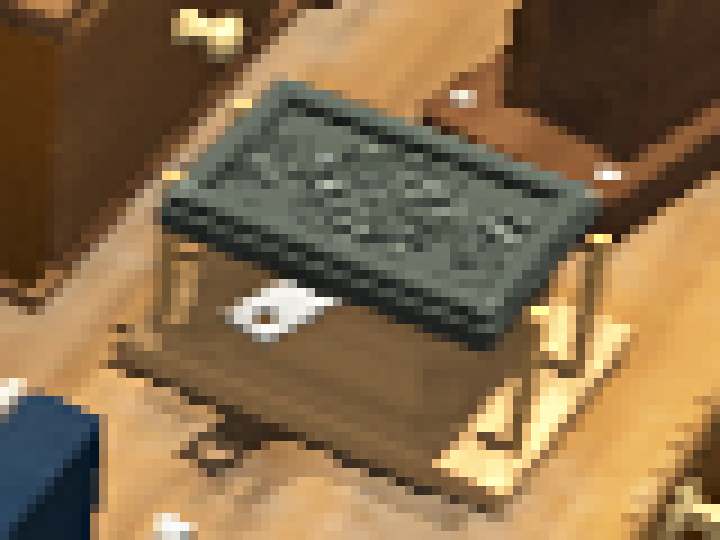

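```bash
python3 - <<'E'
from h import *
t=load("top0");s=load("scene0")
a=lambda f,x0,y0,x1,y1:cv2.resize(f["pixels"][y0:y1,x0:x1,::-1],(int((x1-x0)*16),int((y1-y0)*16)),interpolation=cv2.INTER_CUBIC)
A=a(t,175,160,215,190);B=a(s,195,192,220,240)
cv2.imwrite("pics/hk_t.png",A);cv2.imwrite("pics/hk_s.png",B[:, :])
B=cv2.resize(B,None,fx=.75,fy=.75);cv2.imwrite("pics/hk_s.png",B)
E
```

```text
(no output)
```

View pics/hk_t.png

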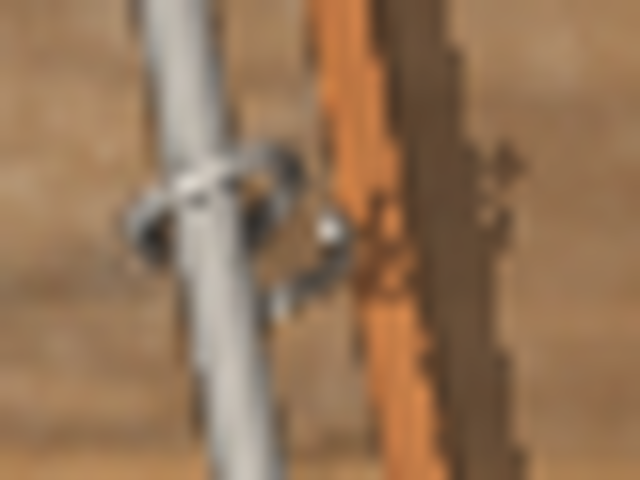

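View pics/hk_s.png

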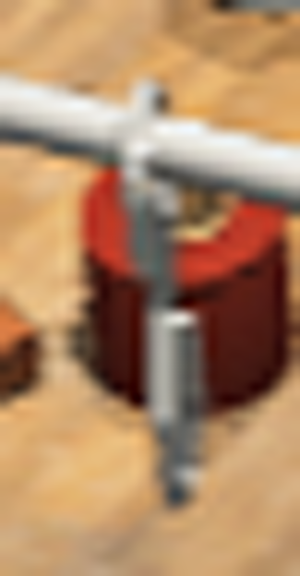

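```bash
cat > m1.py <<'E'
from h import *
t=load("top0");s=load("scene0")
c5=lambda u,v:(150+u/5-.0,80+v/5-.0)
# rod axis pts top view (crop px -> image px)
p1=onz(t,*[x-0.5 for x in c5(131,83)],255);p2=onz(t,*[x-.5 for x in c5(220,657)],255)
print("rod top",p1.round(1),p2.round(1),np.linalg.norm(p1-p2))
# posts tops z275
for nm,q in(("far post",[(92,50),(150,40),(155,68),(93,75)]),("near",[(185,668),(253,662),(255,695),(187,703)])):
    P=np.array([onz(t,*[x-.5 for x in c5(*a)],275) for a in q]);print(nm,P.round(0)[:,:2].tolist(),P.mean(0).round(1))
d=(p1-p2)/np.linalg.norm(p1-p2);print(d)
# scene rod
for a in[(20,27),(255,77),(520,140)]:
    print("scene rod",onz(s,165+a[0]/6-.5,190+a[1]/6-.5,255).round(1))
E
python3 m1.py
```

```text
rod top [754.9 243.4 255. ] [443.8 180.5 255. ] 317.4181846335045
far post [[764.0, 260.0], [771.0, 230.0], [755.0, 226.0], [750.0, 259.0]] [760.1 243.9 275. ]
near [[436.0, 194.0], [440.0, 160.0], [423.0, 159.0], [418.0, 193.0]] [429.4 176.5 275. ]
[0.9801811  0.19810352 0.        ]
scene rod [644.7 222.2 255. ]
scene rod [549.5 198.9 255. ]
scene rod [446.6 177.1 255. ]
```

```bash
cat > m2.py <<'E'
from h import *
t=load("top0");s=load("scene0")
top=onz(t,175+205/16-.5,160+182/16-.5,264);print("bend crossing",top.round(1))
b=onz(s,195+150/12-.5,192+95/12-.5,266);print("scene top of bend",b.round(1))
h=np.array([top[0],top[1],214.5])
a=np.linspace(0,np.pi,7)
pts=[("freeU",13,20)]+[("U",13*np.cos(x),36+13*np.sin(x)) for x in a]+[("sh",-13,20),("sh",0,0),("sh",13,-20)]+[("L",13*np.cos(x),-36-13*np.sin(x)) for x in a]+[("tip",-13,-17.5)]
for yaw in(0.2,0.2+np.pi,-.1,.5):
    Y=np.array([-np.sin(yaw),np.cos(yaw),0])
    print("yaw",yaw)
    P=np.array([h+Y*y+np.array([0,0,z]) for _,y,z in pts])
    T=(proj(t,P)+.5-[175,160])*16;S=(proj(s,P)+.5-[195,192])*12
    for (n,y,z),i,j in list(zip(pts,T,S)): print(n,round(y),round(z),i.round(),j.round())
E
python3 m2.py
```

```text
bend crossing [546.9 200.  264. ]
scene top of bend [547.1 200.4 266. ]
yaw 0.2
freeU 13 20 [160. 231.] [138. 263.]
U 13 36 [142. 212.] [130. 201.]
U 11 42 [145. 203.] [131. 169.]
U 7 47 [168. 192.] [139. 133.]
U 0 49 [206. 183.] [154. 104.]
U -6 47 [247. 178.] [170.  89.]
U -11 43 [281. 179.] [183.  92.]
U -13 36 [298. 185.] [190. 112.]
sh -13 20 [314. 204.] [197. 174.]
sh 0 0 [258. 241.] [178. 294.]
sh 13 -20 [204. 276.] [158. 413.]
L 13 -36 [220. 293.] [166. 471.]
L 11 -42 [237. 298.] [173. 488.]
L 7 -47 [268. 299.] [185. 488.]
L 0 -49 [305. 294.] [200. 471.]
L -6 -47 [339. 286.] [213. 443.]
L -11 -43 [362. 276.] [221. 410.]
L -13 -36 [366. 268.] [222. 381.]
tip -13 -18 [349. 248.] [214. 314.]
yaw 3.3415926535897933
freeU 13 20 [314. 204.] [197. 174.]
U 13 36 [298. 185.] [190. 112.]
U 11 42 [281. 179.] [183.  92.]
U 7 47 [247. 178.] [170.  89.]
U 0 49 [206. 183.] [154. 104.]
U -6 47 [168. 192.] [139. 133.]
U -11 43 [145. 203.] [131. 169.]
U -13 36 [142. 212.] [130. 201.]
sh -13 20 [160. 231.] [138. 263.]
sh 0 0 [258. 241.] [178. 294.]
sh 13 -20 [351. 250.] [215. 324.]
L 13 -36 [36
[... 823 characters left out ...]
13 -36 [366. 289.] [238. 388.]
tip -13 -18 [349. 269.] [230. 321.]
yaw 0.5
freeU 13 20 [167. 253.] [158. 266.]
U 13 36 [149. 234.] [150. 204.]
U 11 42 [151. 222.] [148. 171.]
U 7 47 [171. 203.] [149. 135.]
U 0 49 [206. 183.] [154. 104.]
U -6 47 [243. 167.] [160.  88.]
U -11 43 [275. 160.] [166.  90.]
U -13 36 [291. 163.] [170. 109.]
sh -13 20 [307. 183.] [178. 172.]
sh 0 0 [258. 241.] [178. 294.]
sh 13 -20 [211. 297.] [177. 416.]
L 13 -36 [227. 314.] [185. 474.]
L 11 -42 [242. 316.] [189. 490.]
L 7 -47 [271. 309.] [195. 489.]
L 0 -49 [305. 294.] [200. 471.]
L -6 -47 [336. 276.] [204. 441.]
L -11 -43 [356. 259.] [205. 408.]
L -13 -36 [359. 247.] [203. 378.]
tip -13 -18 [342. 227.] [195. 312.]
```

```bash
python3 - <<'E'
from h import *
t=load("top0");s=load("scene0")
a=lambda f,x0,y0,x1,y1:cv2.resize(f["pixels"][y0:y1,x0:x1,::-1],(int((x1-x0)*25),int((y1-y0)*25)),interpolation=cv2.INTER_CUBIC)
cv2.imwrite("pics/pl.png",np.hstack([a(t,322,203,346,225),a(s,306,170,328,192)[:, :375]])[:, :975])
print(onz(t,310+21.5-.5,185+28.8-.5,69).round(1),onz(s,285+267/9-.5,145+318/9-.5,69).round(1))
# panel top corners at z=88
P=[onz(t,310+u/10-.5,185+v/10-.5,88)[:2].round(1).tolist() for u,v in[(298,112),(590,130),(580,548),(282,530)]];print(P)
P=[onz(s,285+u/9-.5,145+v/9-.5,88)[:2].round(1).tolist() for u,v in[(160,205),(285,78),(605,188),(490,325)]];print(P)
for y0,g in(("eraser",(435,257)),):pass
E
```

```text
[ 461.8 -215.6   69. ] [ 461.4 -213.7   69. ]
[[515.0, -237.8], [511.3, -328.0], [383.5, -321.3], [387.1, -230.9]]
[[512.3, -230.4], [507.0, -324.2], [380.9, -319.2], [386.5, -226.1]]
```

View pics/pl.png

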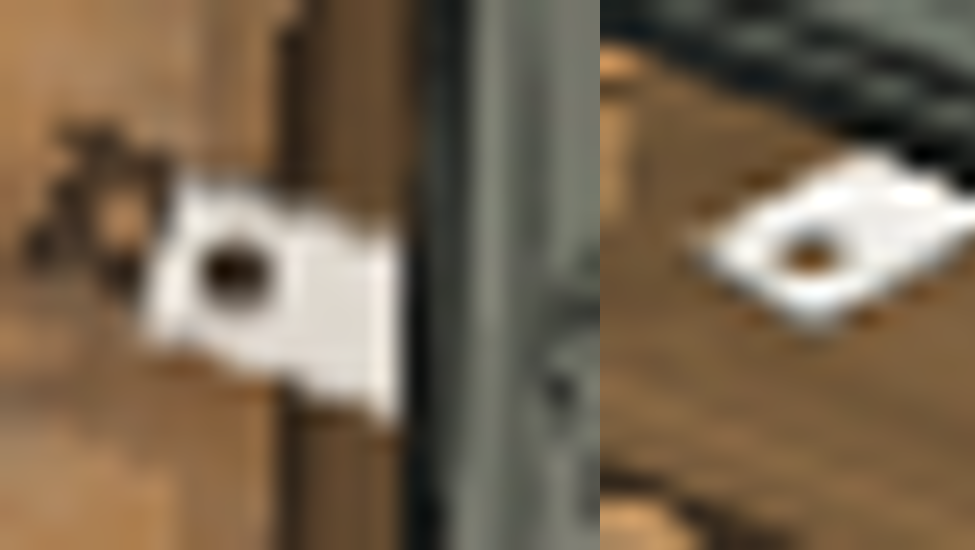

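>>> arm_command(
  steps=[
    [0,22,-36,-20,0,0,0],
    [0,22,-36,-20,0,0,0],
    [0,22,-36,-20,0,0,0],
    [0,22,-36,-20,0,0,0],
    [0,22,-36,-20,0,0,0],
  ],
  newtons=40,
)

```text
time: 0.6
tool_pos: [312.7, 445.8, 323.0]
tcp_rot: [[-0.269, -0.963, -0.0], [-0.963, 0.269, -0.001], [0.001, 0.0, -1.0]]
wrist_force: [1.1, 0.3, 0.2]
opening: 86.8
```

>>> arm_command(
  steps=[
    [0,25,-42,0,0,0,0],
    [0,25,-42,0,0,0,0],
    [0,25,-42,0,0,0,0],
    [0,25,-42,0,0,0,0],
    [0,25,-42,0,0,0,0],
  ],
)

```text
time: 1.1
tool_pos: [481.4, 268.7, 322.3]
tcp_rot: [[-0.269, -0.963, -0.001], [-0.963, 0.269, -0.0], [0.0, 0.0, -1.0]]
wrist_force: [0.8, 1.1, 0.4]
opening: 87.2
```

>>> arm_command(
  steps=[
    [0.3,0,0,0,0,0,-0.147],
    [0.3,0,0,0,0,0,-0.147],
    [0.3,0,0,0,0,0,-0.147],
    [0.3,0,0,0,0,0,-0.147],
    [0.3,0,0,0,0,0,-0.147],
  ],
)

```text
time: 1.6
tool_pos: [480.4, 270.2, 321.9]
tcp_rot: [[0.451, -0.893, -0.001], [-0.893, -0.451, -0.001], [0.0, 0.001, -1.0]]
wrist_force: [-0.4, -0.8, -0.1]
opening: 62.5
```

```bash
cat > go.py <<'E'
import numpy as np,sys
from rig import env
def go(tgt,ang=None,jaw=None):
    s=env.state();R=np.array(s["tcp_rot"]);p=np.array(s["tool_pos"])
    d=R.T@(np.array(tgt)-p);a=np.arctan2(R[1,0],R[0,0])
    print("pos",p.round(1),"ang",a.round(3),"F",np.round(s["wrist_force"],2),"M",np.round(s["moment"],2),"open",round(s["opening"],1),"t",s["time"])
    r=0 if ang is None else -(ang-a)
    print("tool shift",d.round(1),"rz",round(r,3))
if __name__=="__main__":
    v=[float(x) for x in sys.argv[1:]];go(v[:3],v[3] if len(v)>3 else None)
E
python3 go.py 547.3 200.3 300 -1.111; python3 - <<'E'
from rig import env
from h import *
for n in("scene","top"):
    f=env.grab_frame(n);np.savez(f"pics/{n}1.npz",**f)
t=load("top1");s=load("scene1")
crop(t,150,120,250,200,8,"t1");crop(s,150,150,280,250,6,"s1")
E
```

```text
pos [480.4 270.2 321.9] ang -1.103 F [-0.41 -0.78 -0.14] M [-0.09 -0.04 -0.04] open 62.5 t 1.6
tool shift [ 92.6 -28.2  21.9] rz 0.008
```

View pics/s1.png

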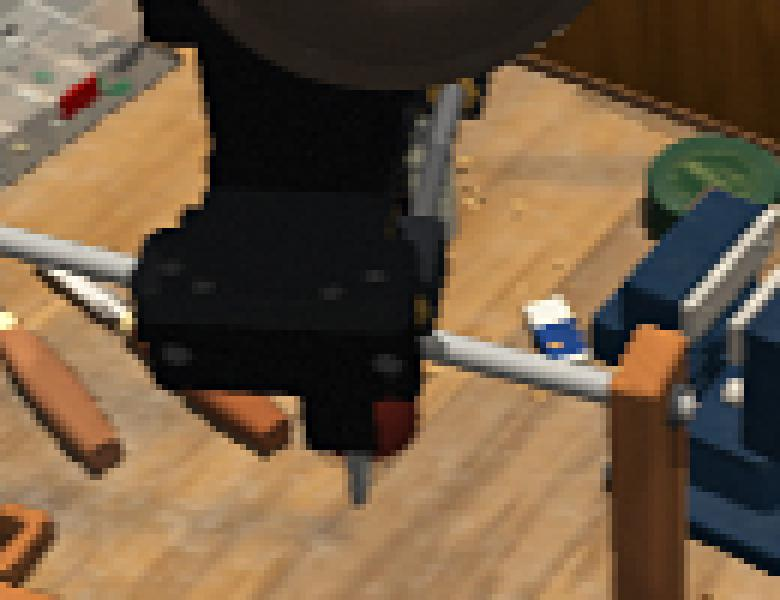

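>>> arm_command(
  steps=[
    [0.3,46,-14,0,0,0,0],
    [0.3,46,-14,5,0,0,0],
    [0.3,0,0,15,0,0,0],
    [0.3,0,0,0,0,0,0],
  ],
)

```text
time: 2.1
tool_pos: [546.1, 199.1, 299.7]
tcp_rot: [[0.441, -0.897, -0.005], [-0.898, -0.441, -0.002], [-0.0, 0.006, -1.0]]
wrist_force: [0.1, -0.0, -1.0]
opening: 61.2
```

```bash
python3 go.py 547.3 200.3 230 -1.111; python3 - <<'E'
from rig import env
from h import *
for n in("scene","top"):
    f=env.grab_frame(n);np.savez(f"pics/{n}1.npz",**f)
t=load("top1");s=load("scene1")
crop(t,150,120,250,200,8,"t1");crop(s,150,150,280,250,6,"s1")
cv2.imwrite("pics/ts1.png",np.vstack([cv2.imread("pics/t1.png")[:, :780],cv2.imread("pics/s1.png")])[::1][:1300])
E
```

```text
pos [546.1 199.1 299.7] ang -1.114 F [ 0.12 -0.05 -1.05] M [-0.04  0.02 -0.02] open 61.2 t 2.1
tool shift [-0.5 -2.  69.7] rz -0.003
```

View pics/s1.png

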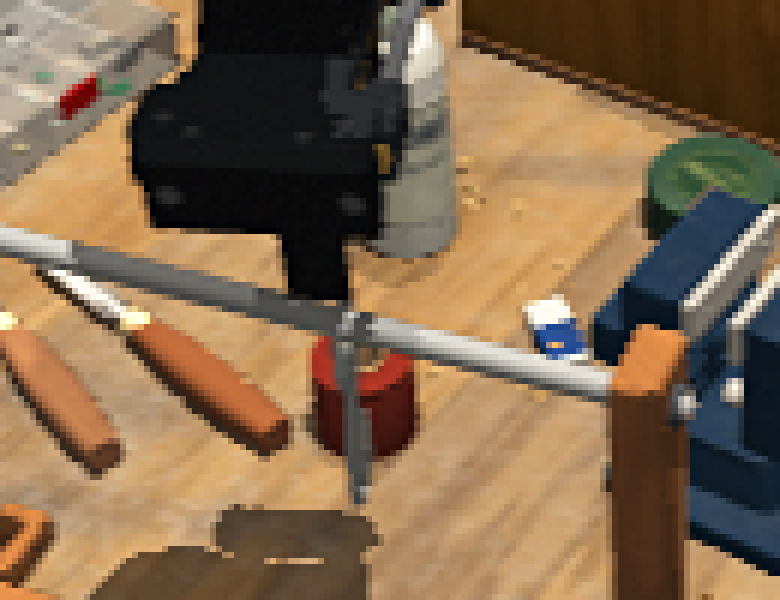

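View pics/t1.png

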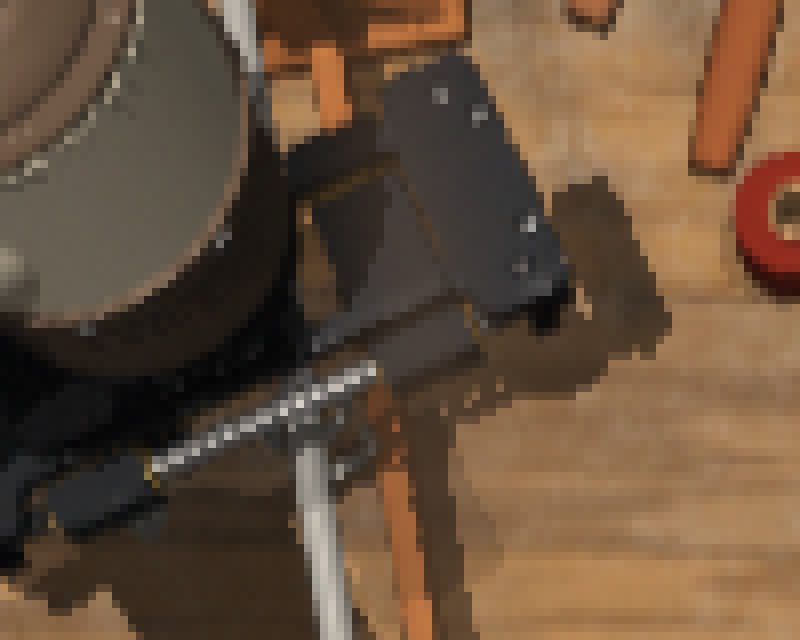

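>>> arm_command(
  steps=[
    [0.3,-0.5,-2,25,0,0,0],
    [0.3,0,0,25,0,0,0],
    [0.3,0,0,15,0,0,0],
    [0.3,0,0,5,0,0,0],
    [0.3,0,0,0,0,0,0],
  ],
)

```text
time: 2.7
tool_pos: [548.1, 202.7, 233.0]
tcp_rot: [[0.447, -0.895, 0.0], [-0.895, -0.447, -0.0], [0.0, -0.0, -1.0]]
wrist_force: [-0.3, -0.6, 0.2]
opening: 60.6
```

>>> arm_command(
  steps=[
    [0.5,0,0,0,0,0,0],
    [0.6,0,0,0,0,0,0],
    [0.62,0,0,0,0,0,0],
  ],
  newtons=10,
)

```text
time: 3.0
tool_pos: [548.6, 202.3, 233.6]
tcp_rot: [[0.446, -0.895, 0.002], [-0.895, -0.446, 0.001], [-0.0, -0.002, -1.0]]
wrist_force: [0.3, 0.2, -0.4]
opening: 44.3
```

>>> arm_command(
  steps=[
    [0.5,1.2,2,3,0,0,0],
    [0.6,0,0,0,0,0,0],
    [1,0,0,0,0,0,0],
    [1,0,0,0,0,0,0],
    [1,0,0,0,0,0,0],
  ],
)

```text
time: 3.5
tool_pos: [547.1, 200.0, 229.6]
tcp_rot: [[0.446, -0.895, -0.0], [-0.895, -0.446, -0.0], [0.0, 0.0, -1.0]]
wrist_force: [0.1, 0.0, -0.1]
opening: 30.4
```

>>> arm_command(
  steps=[
    [1,0,0,0,0,0,0],
    [1,0,0,0,0,0,0],
  ],
  newtons=40,
)

```text
time: 3.7
tool_pos: [547.0, 200.0, 229.5]
tcp_rot: [[0.446, -0.895, -0.0], [-0.895, -0.446, -0.0], [0.0, 0.0, -1.0]]
wrist_force: [0.0, -0.1, 0.8]
opening: 29.5
```

```bash
python3 go.py 547.3 200.3 230 -1.111; python3 - <<'E'
from rig import env
from h import *
for n in("scene","top"):
    f=env.grab_frame(n);np.savez(f"pics/{n}2.npz",**f)
s=load("scene2")
crop(s,180,180,260,250,10,"s2")
E
```

```text
pos [547.  200.  229.5] ang -1.109 F [ 0.03 -0.06  0.8 ] M [-0.05 -0.07  0.01] open 29.5 t 3.7
tool shift [-0.1 -0.4 -0.5] rz 0.002
```

View pics/s2.png

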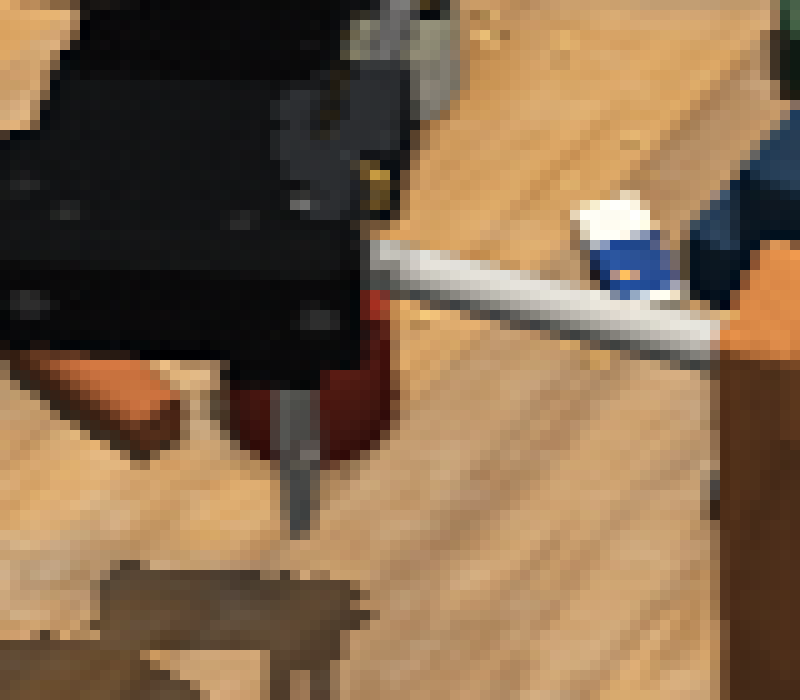

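>>> arm_command(
  steps=[
    [1,0,0,-8,0,0,0],
    [1,0,0,-8,0,0,0],
    [1,0,0,-6,0,0,0],
    [1,0,0,0,0,0,0],
  ],
)

```text
time: 4.2
tool_pos: [547.7, 200.4, 253.2]
tcp_rot: [[0.446, -0.895, 0.003], [-0.895, -0.446, 0.002], [-0.0, -0.003, -1.0]]
wrist_force: [-0.7, -0.2, 0.0]
opening: 29.1
```

>>> arm_command(
  steps=[
    [1,6.5,0,-10,0,0,0],
    [1,6.5,0,-10,0,0,0],
    [1,6.5,0,-10,0,0,0],
    [1,6.5,0,-10,0,0,0],
    [1,6.5,0,-10,0,0,0],
  ],
)

```text
time: 4.7
tool_pos: [561.9, 170.2, 302.7]
tcp_rot: [[0.446, -0.895, 0.0], [-0.895, -0.446, 0.0], [0.0, -0.0, -1.0]]
wrist_force: [-0.0, 0.4, -0.7]
opening: 29.8
```

>>> arm_command(
  steps=[
    [1,13,0,-20,0,0,0],
    [1,13,0,-20,0,0,0],
    [1,13,0,-20,0,0,0],
    [1,0,0,-20,0,0,0],
    [1,0,0,0,0,0,0],
  ],
)

```text
time: 5.2
tool_pos: [580.3, 135.4, 385.2]
tcp_rot: [[0.445, -0.895, 0.007], [-0.896, -0.445, 0.002], [0.001, -0.007, -1.0]]
wrist_force: [0.0, 0.1, -0.3]
opening: 29.3
```

```bash
python3 go.py 461.6 -130 340 -1.6208; python3 - <<'E'
from rig import env
from h import *
for n in("scene","top"):
    f=env.grab_frame(n);np.savez(f"pics/{n}3.npz",**f)
s=load("scene3");t=load("top3")
s=load("scene3");crop(s,180,120,300,220,6,"s3")
crop(t,150,100,250,200,6,"t3")
E
```

```text
pos [580.3 135.4 385.2] ang -1.11 F [ 0.04  0.13 -0.31] M [-0.05 -0.   -0.01] open 29.3 t 5.2
tool shift [184.8 224.7  43.9] rz 0.511
```

View pics/s3.png

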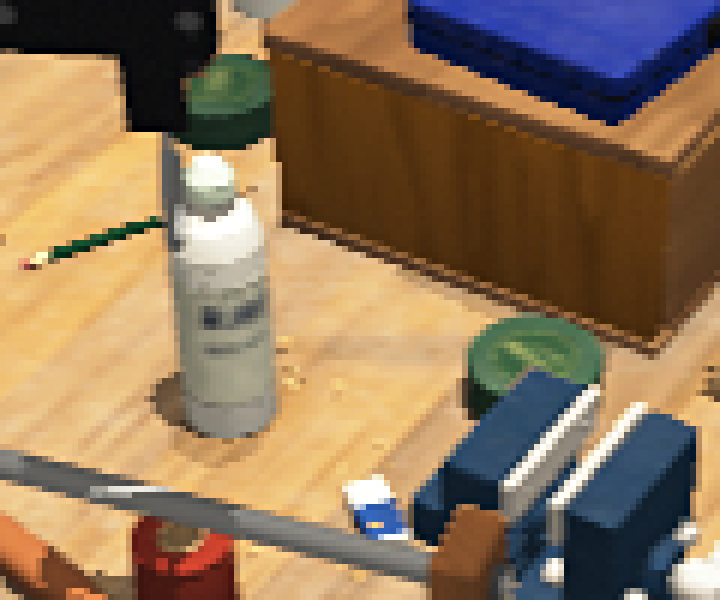

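View pics/t3.png

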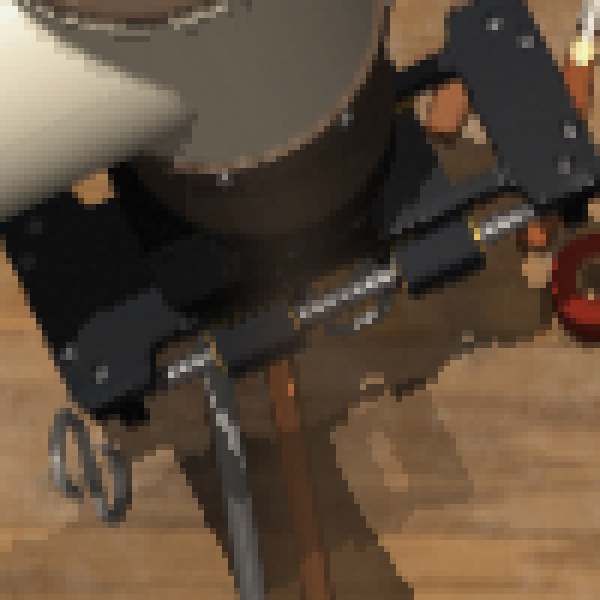

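```bash
python3 - <<'E'
from h import *
t=load("top0")
k=512/800
for u,v,z in[(398,283,133),(452,283,133),(452,345,100),(452,345,133),(485,300,80),(452,345,60),(425,350,80),(420,385,66)]:
    print(u,v,z,onz(t,u*k,v*k,z).round(0))
E
```

```text
398 283 133 [547.  24. 133.]
452 283 133 [549. -79. 133.]
452 345 100 [434. -83. 100.]
452 345 133 [432. -79. 133.]
485 300 80 [ 526. -150.   80.]
452 345 60 [436. -87.  60.]
425 350 80 [424. -32.  80.]
420 385 66 [356. -24.  66.]
```

```bash
python3 - <<'E'
from h import *
t=load("top0");s=load("scene0")
crop(t,250,170,330,250,7,"vt");crop(s,265,180,335,250,8,"vs")
cv2.imwrite("pics/v.png",np.hstack([cv2.imread("pics/vt.png"),np.zeros((560,10,3),np.uint8)+255,cv2.resize(cv2.imread("pics/vs.png"),(560,560))])[:, :]) if 0 else None
a=cv2.resize(cv2.imread("pics/vt.png"),(400,400));b=cv2.resize(cv2.imread("pics/vs.png"),(400,400));cv2.imwrite("pics/v.png",np.hstack([a,b]))
E
```

```text
(no output)
```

View pics/v.png

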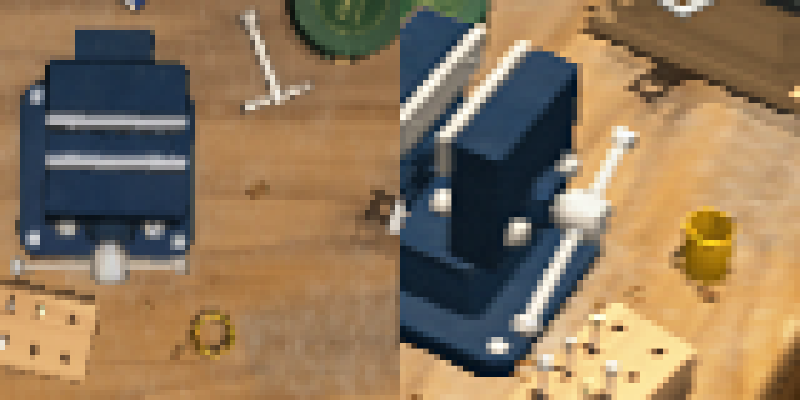

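>>> arm_command(
  steps=[
    [1,0,0,5,0,0,0.128],
    [1,0,0,10,0,0,0.128],
    [1,0,0,15,0,0,0.128],
    [1,0,0,15,0,0,0.127],
    [1,0,0,0,0,0,0],
  ],
)

```text
time: 5.8
tool_pos: [577.1, 135.8, 332.5]
tcp_rot: [[-0.048, -0.999, -0.008], [-0.999, 0.048, -0.002], [0.003, 0.008, -1.0]]
wrist_force: [-0.7, -0.7, -0.3]
opening: 29.3
```

```bash
python3 go.py 464 -157 260 -1.6208
```

```text
pos [577.1 135.8 332.5] ang -1.619 F [-0.72 -0.65 -0.29] M [-0.03  0.03  0.03] open 29.3 t 5.8
tool shift [297.7  98.3  74.1] rz 0.002
```

>>> arm_command(
  steps=[
    [1,40,14,4,0,0,0],
    [1,44,14,4,0,0,0],
    [1,44,14,4,0,0,0],
    [1,44,14,4,0,0,0],
    [1,44,14,4,0,0,0],
  ],
)

```text
time: 6.3
tool_pos: [497.4, -77.7, 316.7]
tcp_rot: [[-0.045, -0.999, 0.0], [-0.999, 0.045, -0.0], [0.0, -0.0, -1.0]]
wrist_force: [0.8, -0.8, 0.3]
opening: 29.0
```

>>> arm_command(
  steps=[
    [1,40,14,10,0,0,0],
    [1,27,9,20,0,0,0],
    [1,15,5,20,0,0,0],
    [1,0,0,4,0,0,0],
    [1,0,0,0,0,0,0],
  ],
)

```text
time: 6.8
tool_pos: [466.3, -156.9, 262.3]
tcp_rot: [[-0.047, -0.999, -0.001], [-0.999, 0.047, -0.0], [0.0, 0.001, -1.0]]
wrist_force: [-0.0, 0.1, 0.0]
opening: 29.5
```

```bash
python3 go.py 462.3 -157 200 -1.6208;python3 - <<'E'
from rig import env
from h import *
for n in("scene","top"):
    f=env.grab_frame(n);np.savez(f"pics/{n}4.npz",**f)
s=load("scene4");t=load("top4")
crop(s,250,80,380,205,6,"s4")
crop(t,260,170,380,260,6,"t4")
E
```

```text
pos [ 466.3 -156.9  262.3] ang -1.618 F [-0.03  0.08  0.02] M [-0.02 -0.09  0.01] open 29.5 t 6.8
tool shift [ 0.2  3.9 62.3] rz 0.003
```

View pics/s4.png

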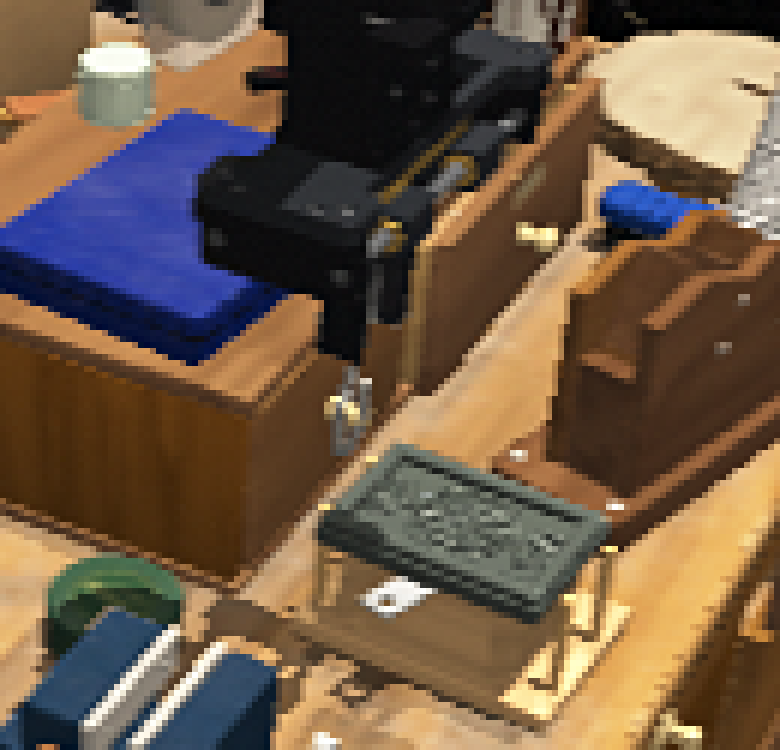

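View pics/t4.png

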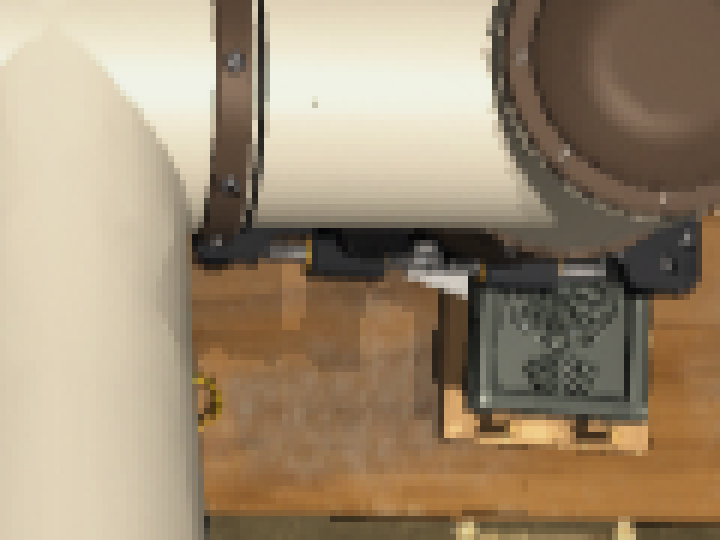

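```bash
cat > hk.py <<'E'
from h import *
import sys
from rig import env
def chk(n,box,dz=21,yaws=(-.05,-.25,.15),k=20):
    s=load(n);st=env.state();p=np.array(st["tool_pos"])
    x0,y0,x1,y1=box
    im=cv2.resize(s["pixels"][y0:y1,x0:x1,::-1],((x1-x0)*k,(y1-y0)*k),interpolation=cv2.INTER_CUBIC)
    cv2.imwrite(f"pics/hk_{n}.png",im)
    pts=[("freeU",13,20),("sh-13",-13,20),("mid",0,0),("sh13",13,-20),("L13",13,-36),("Lbot",0,-49),("L-13",-13,-36),("tip",-13,-17.5)]
    for w in yaws:
        Y=np.array([-np.sin(w),np.cos(w),0]);h=p+[0,0,dz-36]
        S=(proj(s,np.array([h+Y*y+[0,0,z] for _,y,z in pts]))+.5-[x0,y0])*k
        print(w,[(a[0],b.round().astype(int).tolist()) for a,b in zip(pts,S)])
E
python3 -c "
from hk import *
chk('scene4',(295,135,320,160))"
```

```text
-0.05 [('freeU', [253, 21]), ('sh-13', [344, -65]), ('mid', [288, 102]), ('sh13', [231, 268]), ('L13', [223, 363]), ('Lbot', [261, 395]), ('L-13', [312, 275]), ('tip', [322, 165])]
-0.25 [('freeU', [237, 14]), ('sh-13', [360, -59]), ('mid', [288, 102]), ('sh13', [216, 261]), ('L13', [208, 356]), ('Lbot', [261, 395]), ('L-13', [327, 281]), ('tip', [338, 172])]
0.15 [('freeU', [271, 26]), ('sh-13', [326, -70]), ('mid', [288, 102]), ('sh13', [249, 273]), ('L13', [241, 368]), ('Lbot', [261, 395]), ('L-13', [295, 270]), ('tip', [305, 160])]
```

View pics/hk_scene4.png

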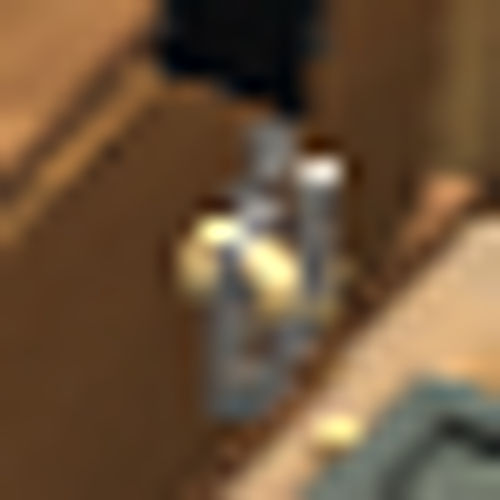

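>>> arm_command(
  steps=[
    [1,0.2,3.9,35,0,0,0],
    [1,0,0,45,0,0,0],
    [1,0,0,45,0,0,0],
    [1,0,0,30,0,0,0],
    [1,0,0,10,0,0,0],
  ],
)

```text
time: 7.4
tool_pos: [461.7, -155.9, 95.4]
tcp_rot: [[-0.047, -0.999, -0.005], [-0.999, 0.047, 0.0], [-0.0, 0.005, -1.0]]
wrist_force: [0.6, 0.8, 0.4]
opening: 29.3
```

>>> arm_command(
  steps=[
    [1,0,0,0,0,0,0],
    [1,0,0,0,0,0,0],
  ],
)

```text
time: 7.6
tool_pos: [464.6, -156.7, 99.3]
tcp_rot: [[-0.047, -0.999, 0.004], [-0.999, 0.047, -0.001], [0.0, -0.004, -1.0]]
wrist_force: [-0.3, -0.1, -0.3]
opening: 29.4
```

```bash
python3 go.py 462.3 -202 95.5 -1.6208;python3 - <<'E'
from rig import env
from h import *
for n in("scene","top"):
    f=env.grab_frame(n);np.savez(f"pics/{n}5.npz",**f)
from hk import chk
chk('scene5',(290,160,325,190),yaws=(-.05,))
E
```

```text
pos [ 464.6 -156.7   99.3] ang -1.618 F [-0.31 -0.11 -0.31] M [-0.03 -0.07 -0.01] open 29.4 t 7.6
tool shift [45.4  0.2  3.9] rz 0.003
-0.05 [('freeU', [291, 467]), ('sh-13', [375, 376]), ('mid', [324, 524]), ('sh13', [273, 671]), ('L13', [266, 750]), ('Lbot', [302, 766]), ('L-13', [348, 657]), ('tip', [357, 566])]
```

View pics/hk_scene5.png

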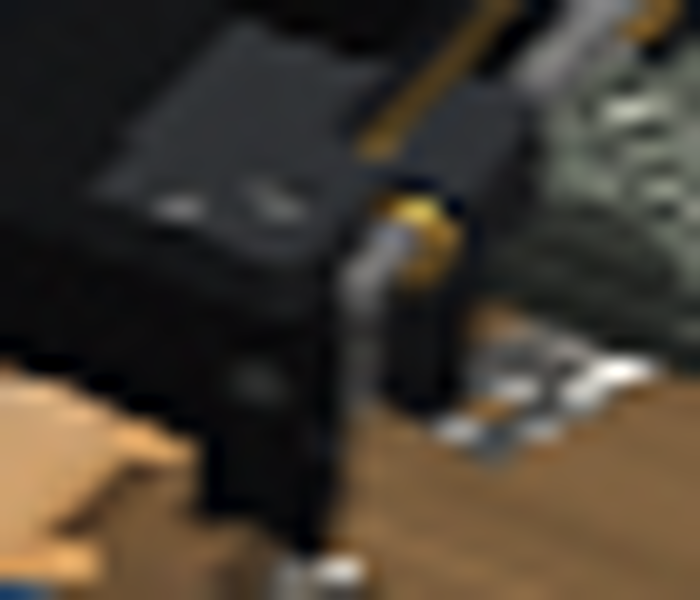

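>>> arm_command(
  steps=[
    [1,0,0,3.5,0,0,0],
    [1,0,0,0,0,0,0],
    [1,0,0,0,0,0,0],
    [1,0,0,0,0,0,0],
  ],
)

```text
time: 8.1
tool_pos: [462.7, -156.9, 94.3]
tcp_rot: [[-0.049, -0.999, 0.0], [-0.999, 0.049, -0.0], [0.0, -0.0, -1.0]]
wrist_force: [-0.6, -0.1, -0.5]
opening: 29.0
```

```bash
python3 go.py 462.3 -202 95.5 -1.6208;python3 - <<'E'
from rig import env
from h import *
for n in("scene","top"):
    f=env.grab_frame(n);np.savez(f"pics/{n}6.npz",**f)
from hk import chk
chk('scene6',(295,170,330,200),yaws=(-.05,))
E
python3 go.py 462.3 -202 95.5 -1.6208
```

```text
pos [ 462.7 -156.9   94.3] ang -1.62 F [-0.57 -0.14 -0.52] M [0.02 0.05 0.01] open 29.0 t 8.1
tool shift [45.  -1.8 -1.2] rz 0.001
-0.05 [('freeU', [200, 299]), ('sh-13', [284, 207]), ('mid', [233, 355]), ('sh13', [182, 501]), ('L13', [175, 580]), ('Lbot', [210, 596]), ('L-13', [256, 487]), ('tip', [265, 397])]
pos [ 462.6 -156.9   94.1] ang -1.62 F [ 0.68 -0.47  0.09] M [-0.04  0.02 -0.06] open 29.5 t 8.2
tool shift [45.1 -1.9 -1.4] rz 0.001
```

View pics/hk_scene6.png

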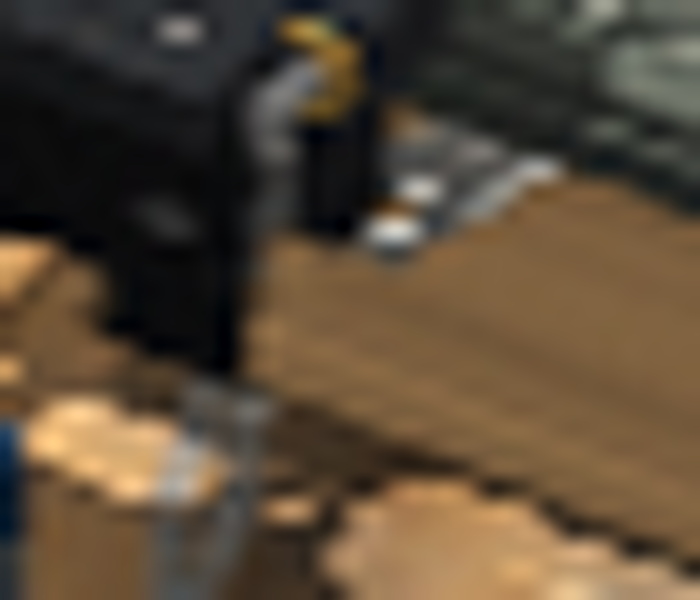

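>>> arm_command(
  steps=[
    [1,15,-1,0,0,0,0],
    [1,15,-0.9,0,0,0,0],
    [1,10,0,0,0,0,0],
    [1,5,0,0,0,0,0],
    [1,0,0,0,0,0,0],
  ],
)

```text
time: 8.7
tool_pos: [462.1, -202.3, 93.9]
tcp_rot: [[-0.05, -0.999, -0.0], [-0.999, 0.05, 0.0], [-0.0, 0.0, -1.0]]
wrist_force: [-0.1, -0.1, -0.9]
opening: 29.4
```

>>> arm_command(
  steps=[
    [1,0,0,0,0,0,0],
    [1,0,0,0,0,0,0],
    [1,0,0,0,0,0,0],
  ],
)

```text
time: 9.0
tool_pos: [462.3, -201.5, 94.1]
tcp_rot: [[-0.048, -0.999, 0.0], [-0.999, 0.048, 0.0], [-0.0, -0.0, -1.0]]
wrist_force: [0.5, -0.4, -0.8]
opening: 29.2
```

```bash
python3 go.py 462.3 -202 95.5 -1.6208;python3 - <<'E'
from rig import env
from h import *
for n in("scene","top"):
    f=env.grab_frame(n);np.savez(f"pics/{n}7.npz",**f)
from hk import chk
chk('scene7',(295,165,330,195),yaws=(-.05,))
chk('top7',(320,200,350,225),yaws=(-.05,))
print(proj(load('scene7'),[461.7,-215,69])-[295-.5,165-.5])
E
python3 go.py 462.3 -202 95.5 -1.6208
```

```text
pos [ 462.3 -201.5   94.1] ang -1.619 F [ 0.47 -0.38 -0.76] M [ 0.01  0.04 -0.03] open 29.2 t 9.0
tool shift [ 0.5 -0.  -1.4] rz 0.002
-0.05 [('freeU', [331, 238]), ('sh-13', [411, 151]), ('mid', [360, 296]), ('sh13', [310, 440]), ('L13', [302, 518]), ('Lbot', [335, 536]), ('L-13', [380, 429]), ('tip', [390, 339])]
-0.05 [('freeU', [95, 248]), ('sh-13', [267, 260]), ('mid', [154, 265]), ('sh13', [45, 271]), ('L13', [26, 279]), ('Lbot', [91, 292]), ('L-13', [188, 291]), ('tip', [213, 281])]
[[19.7418602 15.0775899]]
pos [ 462.3 -201.7   94.1] ang -1.619 F [0.35 0.32 0.44] M [-0.05 -0.05  0.01] open 29.0 t 9.1
tool shift [ 0.3  0.  -1.4] rz 0.002
```

View pics/hk_scene7.png

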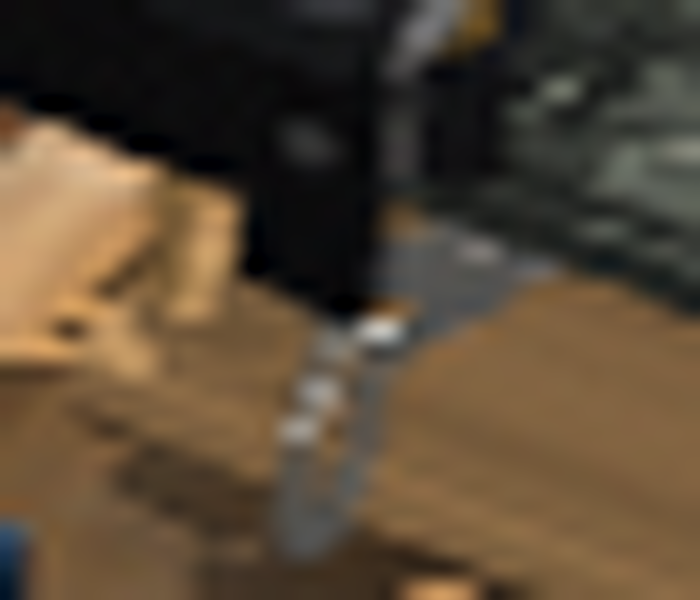

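View pics/hk_top7.png

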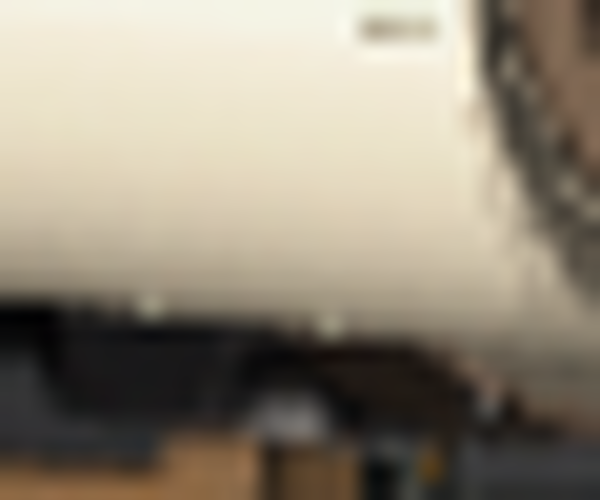

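>>> arm_command(
  steps=[
    [1,0.3,0,-2,0,0,0],
    [1,0,0,-2,0,0,0],
    [1,0,0,-1,0,0,0],
    [1,0,0,0,0,0,0],
  ],
)

```text
time: 9.5
tool_pos: [462.4, -202.2, 99.3]
tcp_rot: [[-0.049, -0.999, 0.001], [-0.999, 0.049, -0.0], [0.0, -0.001, -1.0]]
wrist_force: [-0.1, 0.3, 0.0]
opening: 29.7
```

>>> arm_command(
  steps=[
    [1,0,0,-1,0,0,0],
    [1,0,0,-1,0,0,0],
    [1,0,0,0,0,0,0],
  ],
)

```text
time: 9.8
tool_pos: [462.3, -202.2, 101.2]
tcp_rot: [[-0.049, -0.999, 0.0], [-0.999, 0.049, -0.0], [0.0, -0.0, -1.0]]
wrist_force: [0.3, -1.0, -0.6]
opening: 29.3
```

>>> arm_command(
  steps=[
    [1,0,0,-1,0,0,0],
    [1,0,0,0,0,0,0],
  ],
)

```text
time: 10.0
tool_pos: [462.2, -202.2, 102.1]
tcp_rot: [[-0.049, -0.999, -0.0], [-0.999, 0.049, 0.0], [-0.0, 0.0, -1.0]]
wrist_force: [-0.7, -0.3, -0.4]
opening: 29.0
```

>>> arm_command(
  steps=[
    [1,0,0,-1,0,0,0],
    [1,0,0,0,0,0,0],
  ],
)

```text
time: 10.2
tool_pos: [462.2, -202.2, 103.1]
tcp_rot: [[-0.049, -0.999, -0.0], [-0.999, 0.049, 0.0], [-0.0, 0.0, -1.0]]
wrist_force: [-0.1, 0.1, -0.6]
opening: 29.1
```

```bash
cat > look.py <<'E'
import sys
from rig import env
from h import *
from hk import chk
F=[]
n=sys.argv[1];box=tuple(int(x) for x in sys.argv[2:6])
for i in range(5):
    f=env.grab_frame("scene");F.append(env.state()["wrist_force"])
print("F",np.mean(F,0).round(2),"std",np.std(F,0).round(2))
np.savez(f"pics/scene{n}.npz",**f)
chk(f"scene{n}",box,yaws=(-.05,))
E
python3 look.py 8 295 165 330 195
```

```text
F [-0.13 -0.34 -0.54] std [0.66 0.46 0.32]
-0.05 [('freeU', [338, 191]), ('sh-13', [418, 104]), ('mid', [367, 249]), ('sh13', [317, 394]), ('L13', [309, 473]), ('Lbot', [341, 491]), ('L-13', [387, 385]), ('tip', [397, 294])]
```

View pics/hk_scene8.png

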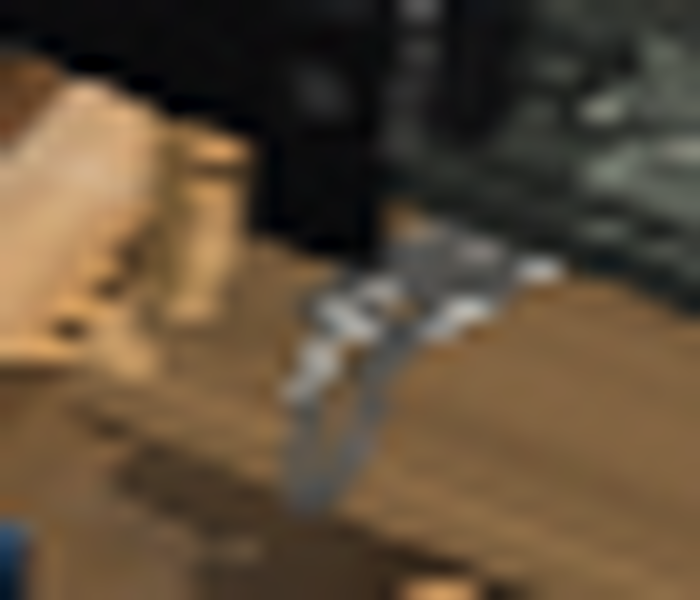

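>>> arm_command(
  steps=[
    [1,0,0,-1,0,0,0],
    [1,0,0,-1,0,0,0],
    [1,0,0,0,0,0,0],
  ],
)

```text
time: 10.75
tool_pos: [462.3, -202.2, 105.2]
tcp_rot: [[-0.049, -0.999, 0.0], [-0.999, 0.049, -0.0], [0.0, -0.0, -1.0]]
wrist_force: [-0.0, 0.9, -0.2]
opening: 29.7
```

```bash
python3 look.py 9 295 160 330 190;python3 go.py 462.3 -202 105.5 -1.6208
```

```text
F [-0.33  0.05 -0.56] std [0.5  0.37 0.52]
-0.05 [('freeU', [339, 280]), ('sh-13', [419, 193]), ('mid', [368, 339]), ('sh13', [318, 484]), ('L13', [310, 563]), ('Lbot', [342, 581]), ('L-13', [388, 475]), ('tip', [398, 383])]
pos [ 462.2 -202.2  105.1] ang -1.62 F [ 0.05 -0.58 -0.57] M [ 0.    0.09 -0.01] open 29.5 t 11.0
tool shift [-0.2 -0.  -0.4] rz 0.001
```

View pics/hk_scene9.png

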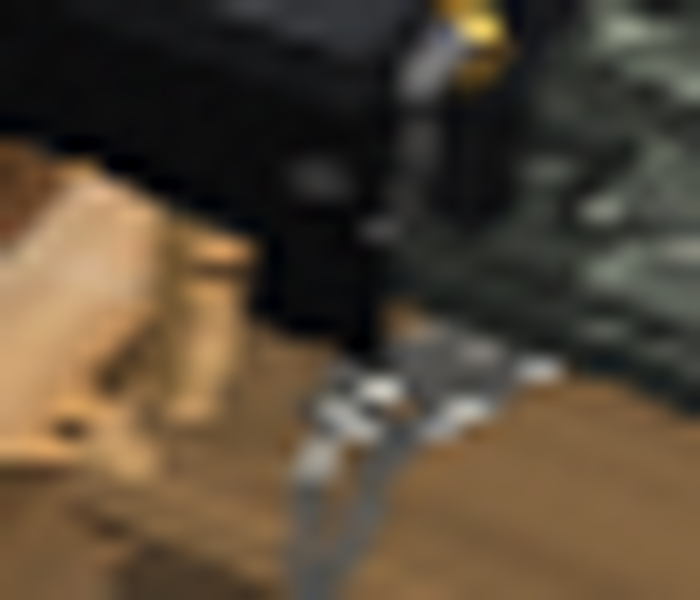

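>>> arm_command(
  steps=[
    [1,0,0,-2,0,0,0],
    [1,0,0,-2,0,0,0],
    [1,0,0,0,0,0,0],
  ],
)

```text
time: 11.3
tool_pos: [462.4, -202.2, 109.4]
tcp_rot: [[-0.049, -0.999, 0.0], [-0.999, 0.049, -0.0], [0.0, -0.0, -1.0]]
wrist_force: [-0.6, -0.7, 0.2]
opening: 29.3
```

>>> arm_command(
  steps=[
    [1,0,0,-3,0,0,0],
    [1,0,0,-3,0,0,0],
    [1,0,0,0,0,0,0],
  ],
)

```text
time: 11.6
tool_pos: [462.4, -202.2, 115.6]
tcp_rot: [[-0.049, -0.999, 0.001], [-0.999, 0.049, -0.0], [0.0, -0.001, -1.0]]
wrist_force: [-0.4, -0.2, -0.2]
opening: 29.4
```

>>> arm_command(
  steps=[
    [1,0,0,-3,0,0,0],
    [1,0,0,-3,0,0,0],
    [1,0,0,0,0,0,0],
  ],
)

```text
time: 11.9
tool_pos: [462.5, -202.3, 121.6]
tcp_rot: [[-0.049, -0.999, 0.001], [-0.999, 0.049, -0.0], [0.0, -0.001, -1.0]]
wrist_force: [-1.0, -0.1, -0.1]
opening: 29.3
```

```bash
python3 look.py 10 295 155 330 185;python3 go.py 462.3 -202 128.5 -1.6208
```

```text
F [-0.49  0.21 -0.72] std [0.13 0.53 0.57]
-0.05 [('freeU', [347, 296]), ('sh-13', [428, 210]), ('mid', [377, 357]), ('sh13', [326, 504]), ('L13', [318, 584]), ('Lbot', [351, 604]), ('L-13', [396, 496]), ('tip', [407, 403])]
pos [ 462.3 -202.2  121. ] ang -1.62 F [-0.57  0.83 -0.39] M [-0.02  0.06  0.03] open 29.3 t 12.15
tool shift [-0.2 -0.  -7.5] rz 0.001
```

View pics/hk_scene10.png

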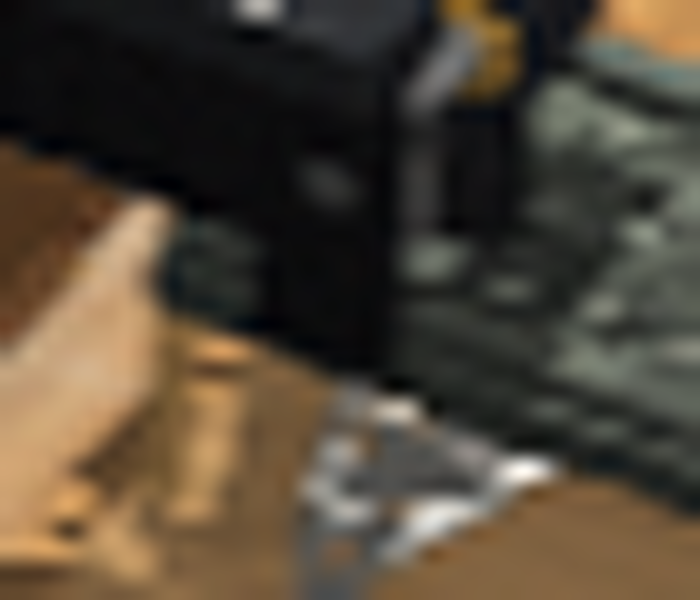

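>>> arm_command(
  steps=[
    [1,1,0,-2,0,0,0],
    [1,1,0,-2,0,0,0],
    [1,0.5,0,-1,0,0,0],
    [1,0,0,0,0,0,0],
  ],
)

```text
time: 12.55
tool_pos: [462.1, -204.7, 126.3]
tcp_rot: [[-0.049, -0.999, 0.0], [-0.999, 0.049, 0.0], [-0.0, -0.0, -1.0]]
wrist_force: [-0.3, 1.0, 0.1]
opening: 29.6
```

```bash
python3 look.py 11 295 155 330 185;python3 go.py 462.3 -202 128.5 -1.6208
```

```text
F [-0.76  1.25  0.53] std [0.49 0.25 0.48]
-0.05 [('freeU', [358, 261]), ('sh-13', [438, 174]), ('mid', [387, 322]), ('sh13', [336, 469]), ('L13', [328, 550]), ('Lbot', [360, 570]), ('L-13', [406, 462]), ('tip', [417, 369])]
pos [ 462.2 -204.7  126.1] ang -1.62 F [-0.82  1.44  0.26] M [ 0.39  0.29 -0.01] open 29.4 t 12.8
tool shift [-2.7  0.  -2.4] rz 0.001
```

>>> arm_command(
  steps=[
    [1,-1.5,0,0,0,0,0],
    [1,0,0,-1,0,0,0],
    [1,0,0,0,0,0,0],
  ],
)

```text
time: 13.1
tool_pos: [462.1, -203.3, 126.9]
tcp_rot: [[-0.049, -0.999, -0.0], [-0.999, 0.049, -0.0], [0.0, 0.0, -1.0]]
wrist_force: [0.0, -0.7, -2.3]
opening: 29.3
```

```bash
python3 look.py 12 295 155 330 185;python3 go.py 462.3 -202 128.5 -1.6208
```

```text
F [-0.21 -1.01 -2.12] std [0.41 0.44 0.3 ]
-0.05 [('freeU', [354, 262]), ('sh-13', [435, 175]), ('mid', [384, 324]), ('sh13', [333, 470]), ('L13', [324, 551]), ('Lbot', [357, 572]), ('L-13', [403, 464]), ('tip', [414, 370])]
pos [ 462.1 -203.2  126.9] ang -1.62 F [ 0.13 -0.36 -2.23] M [-0.27  0.09 -0.  ] open 29.1 t 13.35
tool shift [-1.3 -0.1 -1.6] rz 0.001
```

>>> arm_command(
  steps=[
    [1,0.7,0,-0.5,0,0,0],
    [1,0,0,-0.5,0,0,0],
    [1,0,0,0,0,0,0],
  ],
)

```text
time: 13.65
tool_pos: [462.1, -203.9, 128.1]
tcp_rot: [[-0.049, -0.999, -0.0], [-0.999, 0.049, -0.0], [0.0, 0.0, -1.0]]
wrist_force: [0.0, 0.3, -2.4]
opening: 29.3
```

```bash
python3 look.py 13 295 155 330 185;python3 go.py 462.3 -202 128.5 -1.6208
```

```text
F [-0.42 -0.9  -2.01] std [0.38 0.31 0.33]
-0.05 [('freeU', [357, 253]), ('sh-13', [438, 167]), ('mid', [386, 315]), ('sh13', [335, 462]), ('L13', [327, 543]), ('Lbot', [360, 564]), ('L-13', [406, 455]), ('tip', [416, 362])]
pos [ 462.1 -203.9  128. ] ang -1.62 F [ 0.27 -0.7  -1.64] M [-0.26  0.16 -0.01] open 29.5 t 13.9
tool shift [-1.9 -0.1 -0.5] rz 0.001
```

View pics/hk_scene13.png

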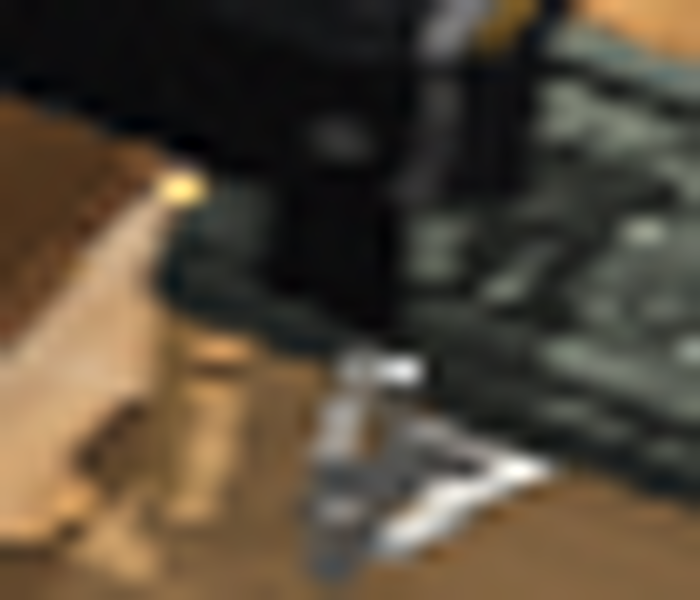

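>>> arm_command(
  steps=[
    [1,0.2,0,-3,0,0,0],
    [1,0.3,0,-3,0,0,0],
    [1,0.4,0,-3,0,0,0],
    [1,0.6,0,-3,0,0,0],
    [1,0,0,0,0,0,0],
  ],
)

```text
time: 14.4
tool_pos: [462.4, -205.6, 140.7]
tcp_rot: [[-0.049, -0.999, 0.001], [-0.999, 0.049, -0.0], [0.0, -0.001, -1.0]]
wrist_force: [-1.7, -0.6, -2.3]
opening: 29.0
```

```bash
python3 look.py 14 295 150 330 180;python3 go.py 462.3 -202 128.5 -1.6208
```

```text
F [-0.5  -0.37 -2.11] std [0.61 0.61 0.21]
-0.05 [('freeU', [368, 284]), ('sh-13', [449, 198]), ('mid', [397, 347]), ('sh13', [346, 495]), ('L13', [338, 577]), ('Lbot', [370, 599]), ('L-13', [417, 490]), ('tip', [427, 396])]
pos [ 462.1 -205.5  140. ] ang -1.62 F [ 0.12 -0.22 -2.11] M [-0.31  0.05  0.03] open 29.8 t 14.65
tool shift [-3.5 -0.  11.5] rz 0.001
```

View pics/hk_scene14.png

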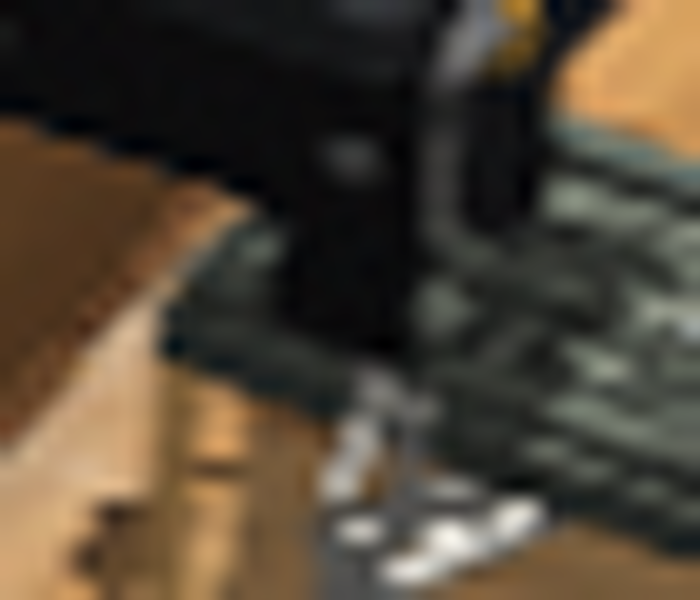

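>>> arm_command(
  steps=[
    [1,1,0,-4,0,0,0],
    [1,1.2,0,-5,0,0,0],
    [1,1.4,0,-5,0,0,0],
    [1,1.6,0,-5,0,0,0],
    [1,1.8,0,-5,0,0,0],
  ],
)

```text
time: 15.15
tool_pos: [462.0, -212.5, 164.7]
tcp_rot: [[-0.049, -0.999, 0.001], [-0.999, 0.049, -0.0], [0.0, -0.001, -1.0]]
wrist_force: [-0.2, 0.2, -2.1]
opening: 29.6
```

>>> arm_command(
  steps=[
    [1,2.2,0,-5,0,0,0],
    [1,2.6,0,-5,0,0,0],
    [1,2.8,0,-5,0,0,0],
    [1,3,0,-5,0,0,0],
    [1,1,0,-2,0,0,0],
  ],
)

```text
time: 15.65
tool_pos: [461.4, -224.5, 186.7]
tcp_rot: [[-0.049, -0.999, 0.001], [-0.999, 0.049, -0.001], [0.001, -0.001, -1.0]]
wrist_force: [0.4, 0.3, -2.5]
opening: 29.5
```

```bash
python3 look.py 15 285 130 325 170;python3 go.py 462.3 -202 128.5 -1.6208
```

```text
F [ 0.01 -0.58 -2.3 ] std [0.54 0.37 0.37]
-0.05 [('freeU', [655, 369]), ('sh-13', [736, 287]), ('mid', [683, 440]), ('sh13', [630, 591]), ('L13', [621, 677]), ('Lbot', [653, 703]), ('L-13', [700, 593]), ('tip', [712, 494])]
pos [ 461.1 -224.   185.8] ang -1.62 F [ 0.83 -0.49 -2.49] M [-0.27 -0.02  0.  ] open 29.4 t 15.9
tool shift [-22.   -0.2  57.3] rz 0.001
```

View pics/hk_scene15.png

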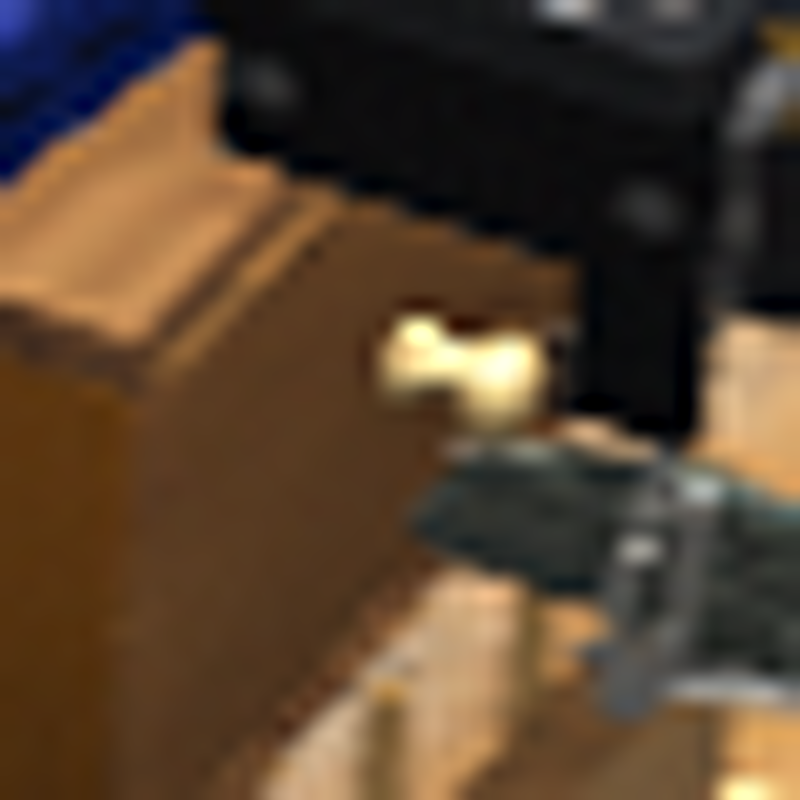

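>>> arm_command(
  steps=[
    [1,3,0,-5,0,0,0],
    [1,3.5,0,-5,0,0,0],
    [1,4,0,-5,0,0,0],
    [1,4.5,0,-5,0,0,0],
    [1,5,0,-5,0,0,0],
  ],
)

```text
time: 16.4
tool_pos: [460.2, -244.4, 211.6]
tcp_rot: [[-0.049, -0.999, 0.0], [-0.999, 0.049, -0.0], [0.0, -0.0, -1.0]]
wrist_force: [-0.8, -1.2, -2.0]
opening: 29.6
```

>>> arm_command(
  steps=[
    [1,6,0,-5,0,0,0],
    [1,6,0,-4,0,0,0],
    [1,6,0,-4,0,0,0],
    [1,5,0,-4,0,0,0],
    [1,2,0,-2,0,0,0],
  ],
)

```text
time: 16.9
tool_pos: [458.6, -269.6, 229.9]
tcp_rot: [[-0.05, -0.999, -0.001], [-0.999, 0.05, 0.0], [-0.0, 0.001, -1.0]]
wrist_force: [-1.4, -2.0, -5.6]
opening: 29.2
```

```bash
python3 look.py 16 280 110 340 160;python3 go.py 462.3 -202 128.5 -1.6208; python3 -c "
from h import *
crop(load('scene16'),250,80,380,205,6,'s16')"
```

```text
F [-0.88 -1.96 -4.7 ] std [0.15 0.38 0.51]
-0.05 [('freeU', [924, 376]), ('sh-13', [1003, 299]), ('mid', [949, 454]), ('sh13', [896, 607]), ('L13', [885, 696]), ('Lbot', [915, 728]), ('L-13', [962, 617]), ('tip', [975, 514])]
pos [ 458.7 -268.7  229.6] ang -1.62 F [-0.98 -2.31 -5.53] M [-0.68  0.21 -0.01] open 29.7 t 17.15
tool shift [-66.8  -0.4 101.2] rz 0.001
```

View pics/s16.png

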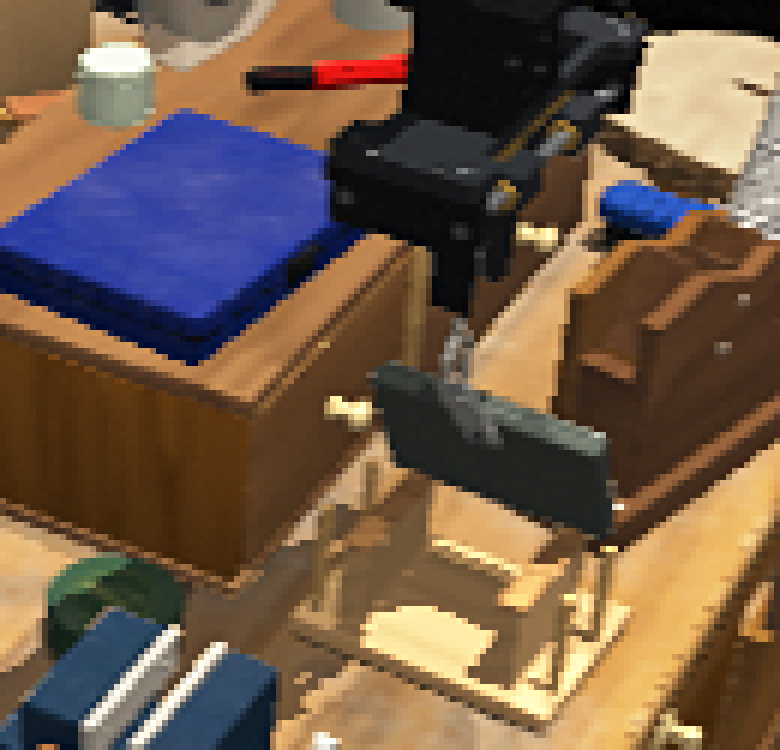

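>>> arm_command(
  steps=[
    [1,4,0,-1,0,0,0],
    [1,4,0,-1,0,0,0],
    [1,4,0,-1,0,0,0],
    [1,0,0,-1,0,0,0],
    [1,0,0,0,0,0,0],
  ],
)

```text
time: 17.65
tool_pos: [458.3, -281.0, 233.9]
tcp_rot: [[-0.049, -0.999, -0.0], [-0.999, 0.049, 0.0], [-0.0, 0.0, -1.0]]
wrist_force: [-0.5, -0.6, -5.3]
opening: 28.9
```

```bash
python3 look.py 17 295 120 335 160;python3 go.py 462.3 -202 128.5 -1.6208; python3 -c "
from h import *
crop(load('scene17'),250,80,380,205,6,'s17')"
```

```text
F [-0.53 -1.32 -4.96] std [0.67 0.52 0.54]
-0.05 [('freeU', [663, 115]), ('sh-13', [741, 39]), ('mid', [688, 193]), ('sh13', [634, 346]), ('L13', [623, 435]), ('Lbot', [653, 468]), ('L-13', [699, 357]), ('tip', [713, 254])]
pos [ 458.3 -280.8  233.9] ang -1.62 F [-0.38 -1.06 -4.84] M [-0.6   0.19  0.06] open 29.8 t 17.9
tool shift [-78.9  -0.2 105.4] rz 0.001
```

View pics/hk_scene17.png

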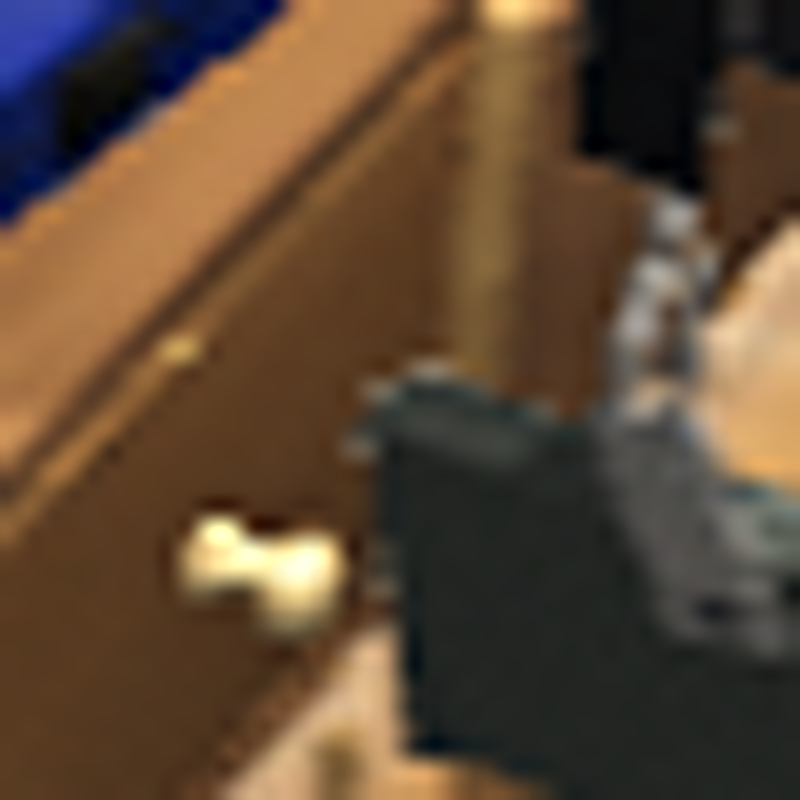

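>>> arm_command(
  steps=[
    [1,2,0,-3,0,0,0],
    [1,2,0,-4,0,0,0],
    [1,1,0,-5,0,0,0],
    [1,0,0,-5,0,0,0],
    [1,0,0,-5,0,0,0],
  ],
)

```text
time: 18.4
tool_pos: [458.2, -285.7, 256.6]
tcp_rot: [[-0.049, -0.999, 0.0], [-0.999, 0.049, 0.0], [-0.0, -0.0, -1.0]]
wrist_force: [-0.8, 0.1, -5.7]
opening: 29.5
```

>>> arm_command(
  steps=[
    [1,0,0,-5,0,0,0],
    [1,0,0,-6,0,0,0],
    [1,0,0,-8,0,0,0],
    [1,0,0,-8,0,0,0],
    [1,0,0,-8,0,0,0],
  ],
)

```text
time: 18.9
tool_pos: [458.1, -286.2, 292.0]
tcp_rot: [[-0.049, -0.999, -0.0], [-0.999, 0.049, -0.001], [0.001, -0.0, -1.0]]
wrist_force: [0.2, -0.3, -5.2]
opening: 29.4
```

```bash
python3 look.py 18 295 110 335 150;python3 go.py 462.3 -202 128.5 -1.6208; python3 -c "
from h import *
crop(load('scene18'),250,80,380,205,6,'s18')"
```

```text
F [ 0.06  0.17 -4.77] std [0.61 0.38 1.01]
-0.05 [('freeU', [721, -45]), ('sh-13', [800, -119]), ('mid', [745, 42]), ('sh13', [690, 201]), ('L13', [678, 296]), ('Lbot', [707, 334]), ('L-13', [755, 221]), ('tip', [770, 111])]
pos [ 458.1 -285.5  290.6] ang -1.62 F [-0.7   0.62 -4.96] M [ 0.3  -0.07  0.04] open 29.5 t 19.15
tool shift [-83.4  -0.2 162.2] rz 0.001
```

View pics/s18.png

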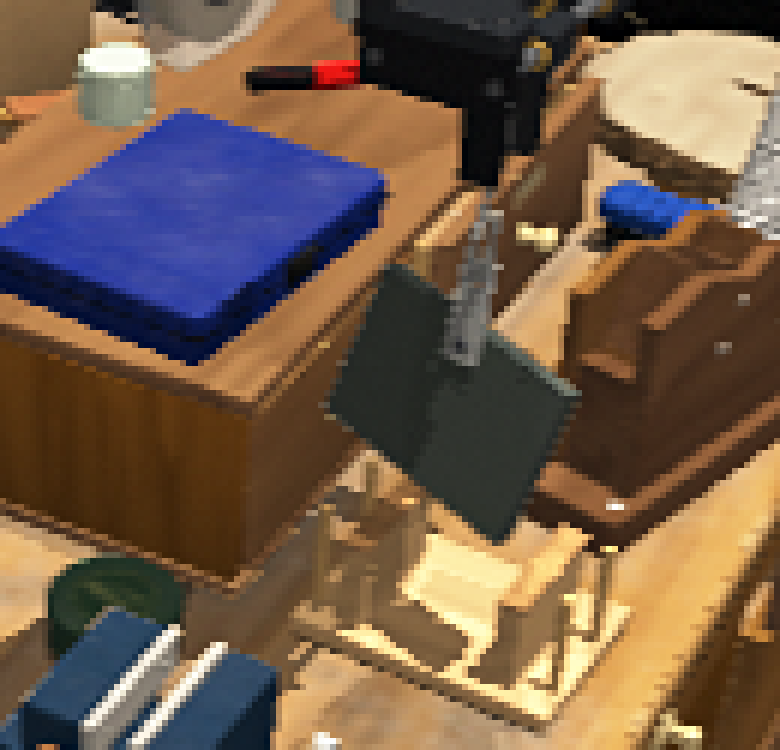

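```bash
python3 - <<'E'
from h import *
t=load("top0")
for z in(0,120,150): print(onz(t,540*.64,285*.64,z).round(0))
E
python3 look.py 19 295 110 335 150; python3 -c "
from h import *
crop(load('scene19'),250,80,380,205,6,'s19')"
```

```text
[ 573. -281.    0.]
[ 551. -250.  120.]
[ 546. -242.  150.]
F [ 0.31  0.23 -5.28] std [0.42 0.56 0.45]
-0.05 [('freeU', [723, -48]), ('sh-13', [802, -121]), ('mid', [747, 39]), ('sh13', [692, 199]), ('L13', [680, 294]), ('Lbot', [709, 332]), ('L-13', [758, 218]), ('tip', [772, 109])]
```

View pics/s19.png

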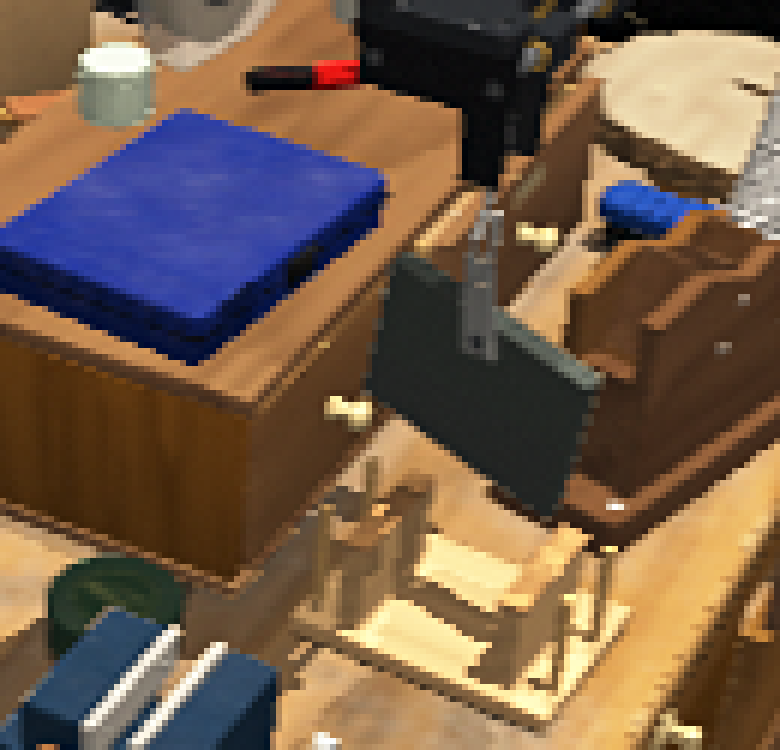

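>>> arm_command(
  steps=[
    [1,0,0,-10,0,0,0],
    [1,0,0,-18,0,0,0],
    [1,0,0,-22,0,0,0],
    [1,0,0,-22,0,0,0],
    [1,0,0,-14,0,0,0],
  ],
)

```text
time: 19.9
tool_pos: [458.6, -286.3, 379.9]
tcp_rot: [[-0.049, -0.999, 0.003], [-0.999, 0.049, -0.002], [0.002, -0.003, -1.0]]
wrist_force: [-0.2, 0.1, -5.1]
opening: 29.1
```

>>> arm_command(
  steps=[
    [1,0,0,-4,0,0,-0.02],
    [1,-3,0,0,0,0,-0.05],
    [1,-6,0,0,0,0,-0.07],
    [1,-9,0,0,0,0,-0.07],
    [1,-12,0,0,0,0,-0.04],
  ],
)

```text
time: 20.4
tool_pos: [455.2, -255.6, 380.3]
tcp_rot: [[0.202, -0.979, -0.001], [-0.979, -0.202, 0.001], [-0.001, 0.001, -1.0]]
wrist_force: [1.0, 0.8, -5.3]
opening: 29.5
```

```bash
python3 go.py 588.3 164.8 372 -1.3708
```

```text
pos [ 455.2 -255.6  380.3] ang -1.368 F [ 0.95  0.78 -5.29] M [ 0.01 -0.06  0.04] open 29.5 t 20.4
tool shift [-384.9 -215.2    8.5] rz 0.003
```

>>> arm_command(
  steps=[
    [1,-13,-4,0,0,0,0],
    [1,-15,-7,0,0,0,0],
    [1,-16,-9,0,0,0,0],
    [1,-16,-9,0,0,0,0],
    [1,-16,-9,0,0,0,0],
  ],
)

```text
time: 20.9
tool_pos: [477.4, -172.5, 381.0]
tcp_rot: [[0.199, -0.98, 0.0], [-0.98, -0.199, 0.0], [-0.0, -0.0, -1.0]]
wrist_force: [1.3, 0.9, -4.9]
opening: 29.2
```

>>> arm_command(
  steps=[
    [1,-16,-9,0,0,0,0],
    [1,-16,-9,0,0,0,0],
    [1,-16,-9,0,0,0,0],
    [1,-16,-9,0,0,0,0],
    [1,-16,-9,0,0,0,0],
  ],
)

```text
time: 21.4
tool_pos: [505.3, -85.2, 381.0]
tcp_rot: [[0.2, -0.98, -0.0], [-0.98, -0.2, 0.0], [-0.0, 0.0, -1.0]]
wrist_force: [-0.1, 0.6, -5.2]
opening: 29.2
```

>>> arm_command(
  steps=[
    [1,-16,-9,0,0,0,0],
    [1,-16,-9,0,0,0,0],
    [1,-16,-9,0,0,0,0],
    [1,-16,-9,0,0,0,0],
    [1,-16,-9,0,0,0,0],
  ],
)

```text
time: 21.9
tool_pos: [533.5, 2.2, 381.0]
tcp_rot: [[0.2, -0.98, -0.0], [-0.98, -0.2, 0.0], [-0.0, 0.0, -1.0]]
wrist_force: [-0.4, -0.5, -4.7]
opening: 29.3
```

>>> arm_command(
  steps=[
    [1,-16,-9,0,0,0,0],
    [1,-16,-9,0,0,0,0],
    [1,-16,-9,0,0,0,0],
    [1,-15,-9,0,0,0,0],
    [1,-14,-9,0,0,0,0],
  ],
)

```text
time: 22.4
tool_pos: [562.9, 86.6, 381.0]
tcp_rot: [[0.2, -0.98, -0.0], [-0.98, -0.2, -0.0], [0.0, 0.0, -1.0]]
wrist_force: [0.3, 0.6, -5.4]
opening: 29.6
```

```bash
python3 go.py 588.3 164.8 372 -1.3708
```

```text
pos [562.9  86.6 381. ] ang -1.369 F [ 0.32  0.57 -5.43] M [-0.07 -0.02 -0.03] open 29.6 t 22.4
tool shift [-71.5 -40.6   9. ] rz 0.001
```

>>> arm_command(
  steps=[
    [1,-11,-11,0,0,0,0],
    [1,-9,-11,0,0,0,0],
    [1,-6,-9,0,0,0,0],
    [1,-3,-6,0,0,0,0],
    [1,-1,-4,0,0,0,0],
  ],
)

```text
time: 22.9
tool_pos: [597.3, 122.9, 380.7]
tcp_rot: [[0.2, -0.98, -0.0], [-0.98, -0.2, -0.0], [0.0, 0.0, -1.0]]
wrist_force: [0.3, -0.7, -5.5]
opening: 29.5
```

>>> arm_command(
  steps=[
    [1,0,0,0,0,0,0],
    [1,0,0,0,0,0,0],
    [1,0,0,0,0,0,0],
    [1,0,0,0,0,0,0],
    [1,0,0,0,0,0,0],
  ],
)

```text
time: 23.4
tool_pos: [596.3, 122.5, 381.3]
tcp_rot: [[0.2, -0.98, 0.0], [-0.98, -0.2, 0.0], [-0.0, -0.0, -1.0]]
wrist_force: [-0.3, 0.3, -5.8]
opening: 29.6
```

```bash
python3 go.py 596.7 124.5 381 -1.3708; python3 - <<'E'
from rig import env
from h import *
for n in("scene","top"):
    f=env.grab_frame(n);np.savez(f"pics/{n}20.npz",**f)
crop(load("scene20"),130,70,290,190,5,"s20");crop(load("top20"),140,60,280,180,5,"t20")
E
```

```text
pos [596.3 122.5 381.3] ang -1.37 F [-0.26  0.28 -5.84] M [-0.02  0.01  0.04] open 29.6 t 23.4
tool shift [-1.9 -0.8  0.3] rz 0.001
```

View pics/s20.png

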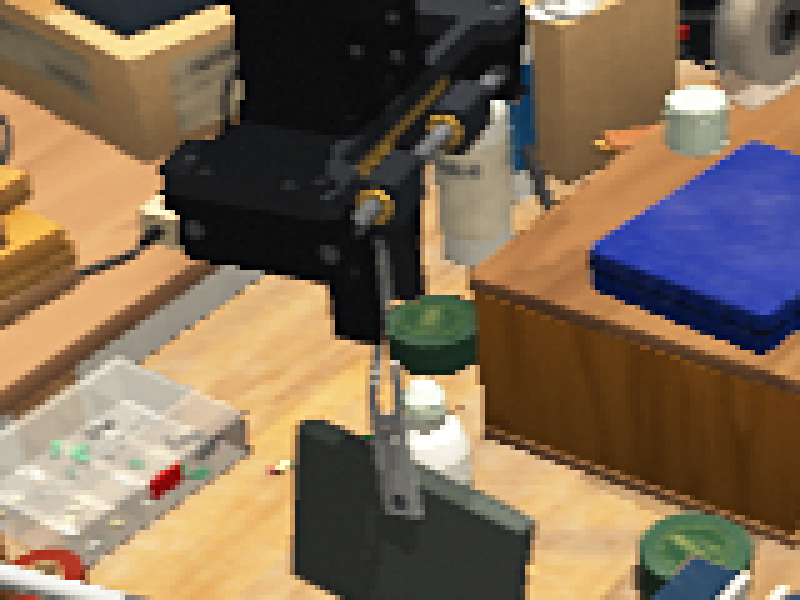

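View pics/t20.png

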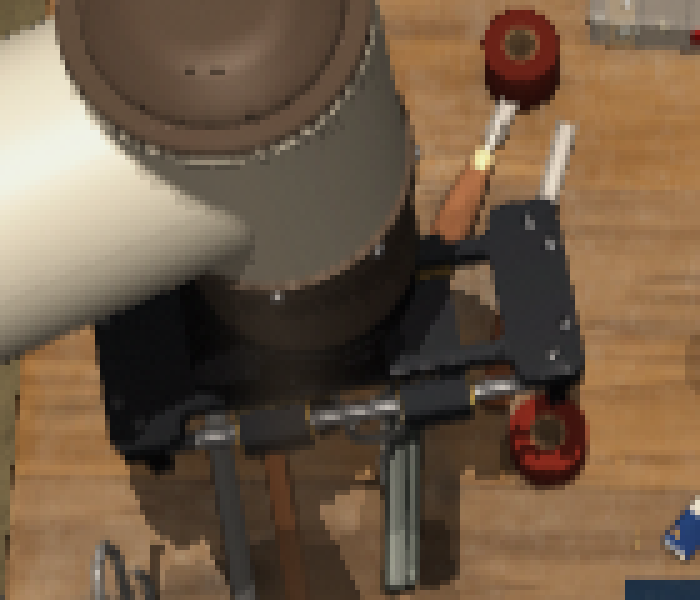

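```bash
python3 -c "
from hk import *
chk('scene20',(185,130,225,170),yaws=(.2,.1,.3))"
```

```text
0.2 [('freeU', [362, 84]), ('sh-13', [465, -36]), ('mid', [431, 178]), ('sh13', [398, 389]), ('L13', [412, 506]), ('Lbot', [472, 537]), ('L-13', [510, 383]), ('tip', [495, 249])]
0.1 [('freeU', [351, 81]), ('sh-13', [475, -33]), ('mid', [431, 178]), ('sh13', [388, 387]), ('L13', [402, 504]), ('Lbot', [472, 537]), ('L-13', [519, 386]), ('tip', [505, 251])]
0.3 [('freeU', [373, 85]), ('sh-13', [454, -37]), ('mid', [431, 178]), ('sh13', [409, 391]), ('L13', [422, 508]), ('Lbot', [472, 537]), ('L-13', [499, 382]), ('tip', [485, 247])]
```

View pics/hk_scene20.png

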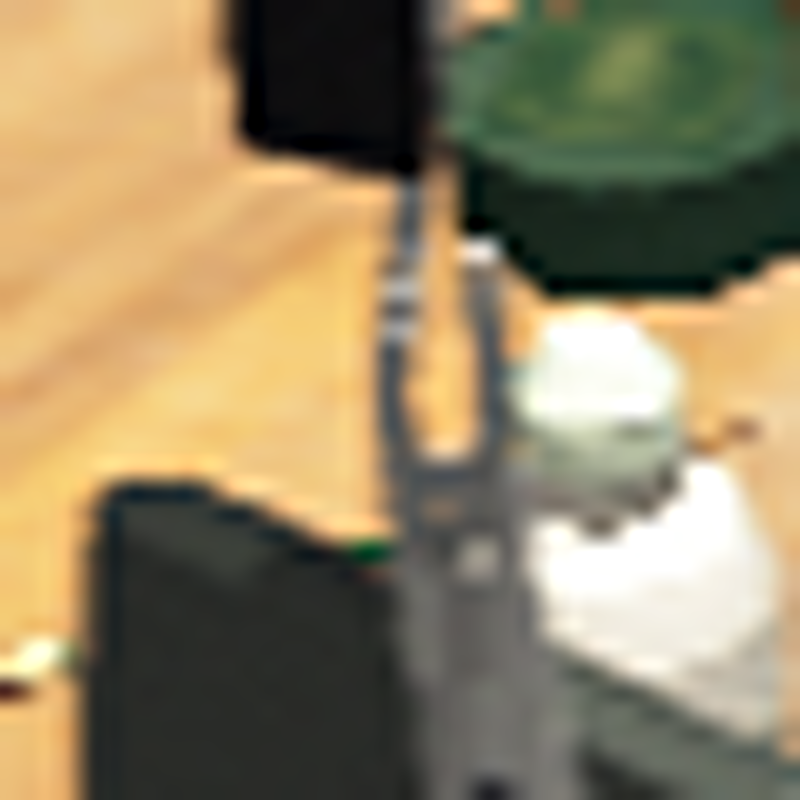

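>>> arm_command(
  steps=[
    [1,-5,0,8,0,0,0],
    [1,-8,0,12,0,0,0],
    [1,-9,-0.8,12,0,0,0],
    [1,-8,0,12,0,0,0],
    [1,-4,0,6,0,0,0],
  ],
)

```text
time: 24.0
tool_pos: [589.4, 157.4, 328.4]
tcp_rot: [[0.201, -0.98, -0.004], [-0.98, -0.201, -0.001], [0.0, 0.004, -1.0]]
wrist_force: [0.2, 0.5, -4.7]
opening: 29.2
```

>>> arm_command(
  steps=[
    [1,0,0,0,0,0,0],
    [1,0,0,0,0,0,0],
    [1,0,0,0,0,0,0],
  ],
)

```text
time: 24.3
tool_pos: [591.0, 156.0, 332.0]
tcp_rot: [[0.2, -0.98, 0.002], [-0.98, -0.2, -0.0], [0.0, -0.002, -1.0]]
wrist_force: [-0.2, -1.1, -4.9]
opening: 29.2
```

```bash
python3 go.py 580 206.8 251.5 -1.3708
```

```text
pos [591. 156. 332.] ang -1.37 F [-0.25 -1.15 -4.88] M [-0.24 -0.05  0.01] open 29.2 t 24.3
tool shift [-52.1   0.8  80.4] rz 0.001
```

>>> arm_command(
  steps=[
    [1,-3.3,0,5,0,0,0],
    [1,-5.2,0.4,8,0,0,0],
    [1,-5.2,0.4,8,0,0,0],
    [1,-5.2,0,8,0,0,0],
    [1,-5.2,0,8,0,0,0],
  ],
)

```text
time: 24.8
tool_pos: [584.6, 180.2, 293.0]
tcp_rot: [[0.2, -0.98, -0.001], [-0.98, -0.2, -0.0], [0.0, 0.001, -1.0]]
wrist_force: [0.2, -0.2, -4.3]
opening: 29.3
```

>>> arm_command(
  steps=[
    [1,-3.9,0,6,0,0,0],
    [1,-2.6,0,4,0,0,0],
    [1,0,0,0,0,0,0],
    [1,0,0,0,0,0,0],
  ],
)

```text
time: 25.2
tool_pos: [583.8, 186.2, 284.3]
tcp_rot: [[0.2, -0.98, 0.001], [-0.98, -0.2, 0.0], [-0.0, -0.001, -1.0]]
wrist_force: [0.6, 0.3, -4.7]
opening: 29.2
```

```bash
python3 look.py 21 175 155 215 195; python3 go.py 580 206.8 251.5 -1.3708;  python3 -c "
from h import *
crop(load('scene21'),130,110,270,230,5,'s21')"
```

```text
F [-0.07 -0.13 -5.24] std [0.54 0.3  0.55]
-0.05 [('freeU', [370, 618]), ('sh-13', [522, 496]), ('mid', [466, 693]), ('sh13', [411, 888]), ('L13', [427, 991]), ('Lbot', [512, 1010]), ('L-13', [572, 866]), ('tip', [556, 747])]
pos [583.8 185.9 284.5] ang -1.37 F [ 0.16 -0.2  -6.06] M [-0.11 -0.    0.  ] open 29.2 t 25.45
tool shift [-21.3  -0.5  33. ] rz 0.001
```

View pics/s21.png

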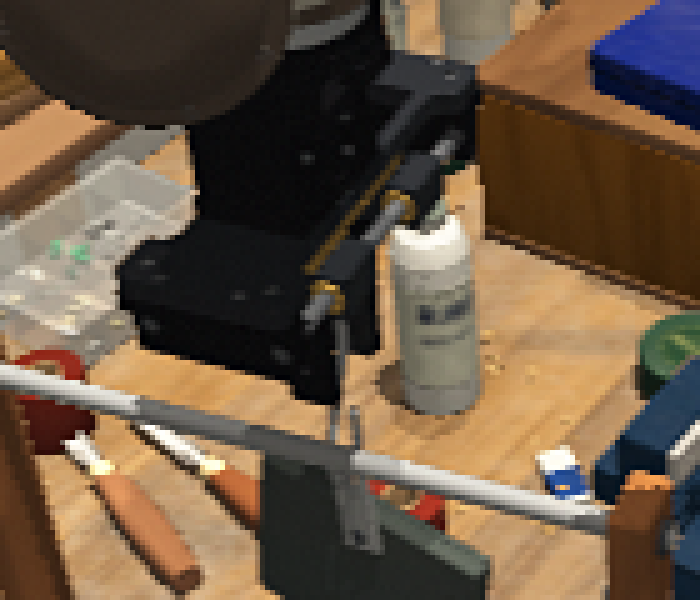

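>>> arm_command(
  steps=[
    [1,-2.6,0,4,0,0,0],
    [1,-3.2,0,5,0,0,0],
    [1,-3.2,-0.5,5,0,0,0],
    [1,-3.2,0,5,0,0,0],
    [1,0,0,0,0,0,0],
  ],
)

```text
time: 25.95
tool_pos: [581.0, 198.5, 263.6]
tcp_rot: [[0.2, -0.98, -0.002], [-0.98, -0.2, -0.001], [0.0, 0.003, -1.0]]
wrist_force: [0.2, 0.2, -5.1]
opening: 29.4
```

>>> arm_command(
  steps=[
    [1,-3.2,0,5,0,0,0],
    [1,-3.2,0,5,0,0,0],
    [1,-2.6,0,4,0,0,0],
    [1,0,0,0,0,0,0],
  ],
)

```text
time: 26.35
tool_pos: [579.4, 207.2, 250.0]
tcp_rot: [[0.2, -0.98, -0.001], [-0.98, -0.2, -0.0], [0.0, 0.002, -1.0]]
wrist_force: [0.6, -0.0, -6.0]
opening: 29.4
```

```bash
python3 look.py 22 175 165 215 205; python3 go.py 580 206.8 229.5 -1.3708;  python3 -c "
from h import *
crop(load('scene22'),150,130,270,250,5,'s22')"
```

```text
F [ 0.27  0.23 -5.39] std [0.33 0.44 0.4 ]
-0.05 [('freeU', [313, 761]), ('sh-13', [466, 632]), ('mid', [410, 826]), ('sh13', [356, 1018]), ('L13', [372, 1117]), ('Lbot', [458, 1130]), ('L-13', [518, 987]), ('tip', [501, 873])]
pos [580.  206.9 251.4] ang -1.37 F [ 0.34  0.4  -5.83] M [-0.09  0.06  0.02] open 29.4 t 26.6
tool shift [ 0.1  0.  21.9] rz 0.001
```

View pics/s22.png

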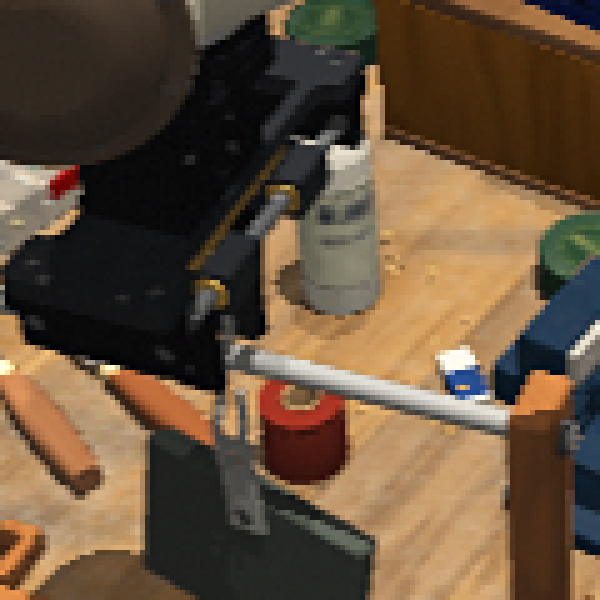

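>>> arm_command(
  steps=[
    [1,0,0,4,0,0,0],
    [1,0,0,5,0,0,0],
    [1,0,0,5,0,0,0],
    [1,0,0,3,0,0,0],
    [1,0,0,0,0,0,0],
  ],
)

```text
time: 27.1
tool_pos: [579.5, 206.8, 233.1]
tcp_rot: [[0.2, -0.98, -0.001], [-0.98, -0.2, -0.001], [0.0, 0.002, -1.0]]
wrist_force: [-0.6, -0.1, -4.9]
opening: 29.6
```

>>> arm_command(
  steps=[
    [1,0,0,1,0,0,0],
    [1,0,0,1,0,0,0],
    [1,0,0,1,0,0,0],
    [1,0,0,0,0,0,0],
  ],
)

```text
time: 27.5
tool_pos: [579.9, 207.0, 231.0]
tcp_rot: [[0.2, -0.98, 0.0], [-0.98, -0.2, 0.0], [-0.0, -0.0, -1.0]]
wrist_force: [-0.7, -0.3, -4.7]
opening: 29.6
```

```bash
python3 look.py 23 175 165 215 205; python3 go.py 580 206.8 229.5 -1.3708
```

```text
F [ 0.26  0.19 -5.48] std [0.24 0.28 0.68]
-0.05 [('freeU', [335, 893]), ('sh-13', [485, 764]), ('mid', [431, 955]), ('sh13', [377, 1143]), ('L13', [392, 1239]), ('Lbot', [477, 1250]), ('L-13', [536, 1109]), ('tip', [520, 998])]
pos [579.9 206.9 231.1] ang -1.37 F [ 0.32 -0.06 -5.06] M [-0.05  0.01 -0.05] open 29.2 t 27.75
tool shift [ 0.1 -0.1  1.6] rz 0.001
```

>>> arm_command(
  steps=[
    [1,0,0,1,0,0,0],
    [1,0,0,0.5,0,0,0],
    [1,0,0,0,0,0,0],
  ],
)

```text
time: 28.05
tool_pos: [579.9, 206.9, 229.7]
tcp_rot: [[0.2, -0.98, 0.0], [-0.98, -0.2, 0.0], [-0.0, -0.0, -1.0]]
wrist_force: [-0.3, 0.7, -4.7]
opening: 29.3
```

>>> arm_command(
  steps=[
    [1,0,0,0.5,0,0,0],
    [1,0,0,0,0,0,0],
    [1,0,0,0,0,0,0],
  ],
)

```text
time: 28.35
tool_pos: [580.0, 206.9, 229.5]
tcp_rot: [[0.2, -0.98, 0.001], [-0.98, -0.2, 0.0], [-0.0, -0.001, -1.0]]
wrist_force: [-0.8, -0.6, -3.5]
opening: 28.9
```

```bash
python3 look.py 24 175 165 215 205; python3 go.py 580 206.8 229.5 -1.3708
```

```text
F [-0.73 -0.06 -2.42] std [0.43 0.48 0.42]
-0.05 [('freeU', [336, 904]), ('sh-13', [486, 775]), ('mid', [431, 965]), ('sh13', [377, 1153]), ('L13', [393, 1249]), ('Lbot', [477, 1259]), ('L-13', [536, 1119]), ('tip', [520, 1009])]
pos [580.  207.  229.4] ang -1.369 F [-0.88 -0.37 -2.43] M [-0.07  0.17 -0.  ] open 29.3 t 28.6
tool shift [ 0.2  0.1 -0.1] rz 0.001
```

>>> arm_command(
  steps=[
    [1,0,0,0.4,0,0,0],
    [1,0,0,0,0,0,0],
    [1,0,0,0,0,0,0],
  ],
)

```text
time: 28.9
tool_pos: [580.1, 207.0, 229.3]
tcp_rot: [[0.2, -0.98, 0.001], [-0.98, -0.2, 0.0], [-0.0, -0.001, -1.0]]
wrist_force: [-1.5, 0.0, 1.6]
opening: 29.3
```

```bash
python3 look.py 25 175 165 215 205; python3 go.py 580 206.8 229.5 -1.3708;python3 -c "
from h import *
crop(load('scene25'),130,110,290,260,5,'s25')"
```

```text
F [-1.61  0.01  1.36] std [0.95 0.51 0.31]
-0.05 [('freeU', [336, 905]), ('sh-13', [485, 776]), ('mid', [431, 966]), ('sh13', [377, 1154]), ('L13', [393, 1249]), ('Lbot', [477, 1260]), ('L-13', [536, 1120]), ('tip', [520, 1009])]
pos [580.1 207.  229.2] ang -1.369 F [-3.22  0.53  1.44] M [-0.04  0.41 -0.02] open 29.5 t 29.15
tool shift [ 0.1  0.1 -0.3] rz 0.001
```

View pics/s25.png

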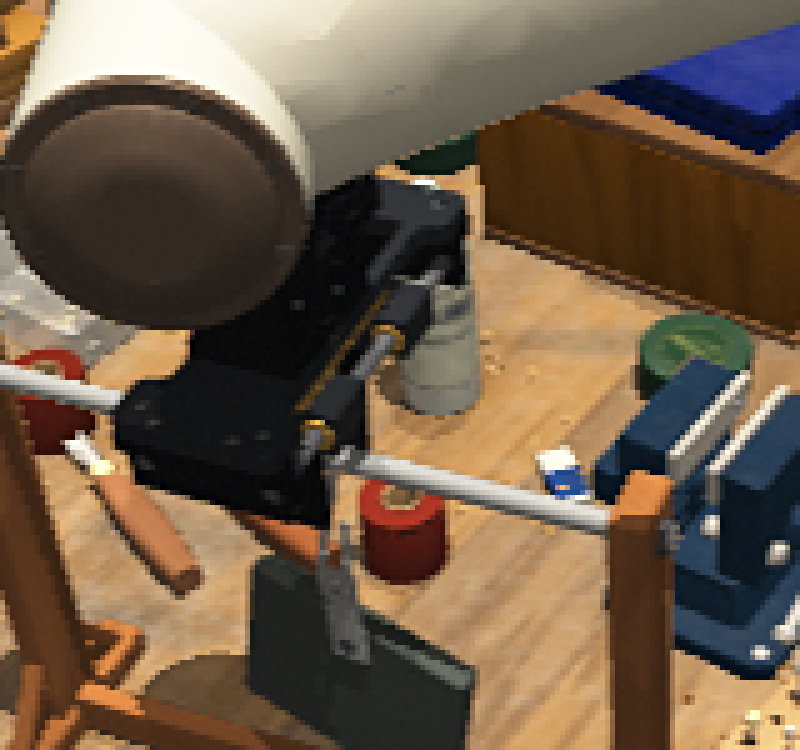

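>>> arm_command(
  steps=[
    [1,0,0,-0.2,0,0,0],
    [1,0,0,0,0,0,0],
    [1,0,0,0,0,0,0],
  ],
  newtons=4,
)

```text
time: 29.45
tool_pos: [580.2, 207.1, 229.1]
tcp_rot: [[0.2, -0.98, 0.001], [-0.98, -0.2, 0.0], [-0.0, -0.001, -1.0]]
wrist_force: [-0.5, -0.4, 2.7]
opening: 30.4
```

>>> arm_command(
  steps=[
    [0.64,0,0,0,0,0,0],
    [0.6,0,0,0,0,0,0],
    [0.55,0,0,0,0,0,0],
    [0.5,0,0,0,0,0,0],
  ],
)

```text
time: 29.85
tool_pos: [579.8, 206.7, 228.5]
tcp_rot: [[0.2, -0.98, -0.001], [-0.98, -0.2, -0.0], [0.0, 0.001, -1.0]]
wrist_force: [-1.0, -0.4, 1.0]
opening: 40.4
```

```bash
python3 look.py 26 175 165 215 205; python3 go.py 580 206.8 229.5 -1.3708
```

```text
F [ 0.41 -0.29  0.34] std [0.58 0.48 0.37]
-0.05 [('freeU', [339, 908]), ('sh-13', [489, 779]), ('mid', [434, 969]), ('sh13', [380, 1157]), ('L13', [396, 1253]), ('Lbot', [480, 1263]), ('L-13', [539, 1123]), ('tip', [522, 1012])]
pos [579.8 206.8 228.8] ang -1.37 F [0.3  0.12 0.47] M [-0.01 -0.05  0.07] open 43.2 t 30.1
tool shift [ 0.1 -0.2 -0.7] rz 0.001
```

Open a bit more and withdraw straight up.

>>> arm_command(
  steps=[
    [0.3,0,0,0,0,0,0],
    [0.3,0,0,0,0,0,0],
    [0.3,0,0,0,0,0,0],
  ],
)

```text
time: 30.4
tool_pos: [579.9, 206.9, 228.9]
tcp_rot: [[0.2, -0.98, 0.0], [-0.98, -0.2, 0.0], [-0.0, -0.0, -1.0]]
wrist_force: [0.2, -0.0, 0.5]
opening: 57.6
```

>>> arm_command(
  steps=[
    [0.3,0,0,-5,0,0,0],
    [0.3,0,0,-10,0,0,0],
    [0.3,0,0,-20,0,0,0],
    [0.3,0,0,-30,0,0,0],
    [0.3,0,0,-40,0,0,0],
  ],
)

```text
time: 30.9
tool_pos: [579.2, 206.6, 334.3]
tcp_rot: [[0.2, -0.98, -0.002], [-0.98, -0.2, -0.001], [0.001, 0.003, -1.0]]
wrist_force: [0.4, 0.7, 0.4]
opening: 60.8
```

>>> arm_command(
  steps=[
    [0.3,40,0,-10,0,0,0],
    [0.3,50,0,0,0,0,0],
    [0.3,50,0,0,0,0,0],
    [0.3,50,0,0,0,0,0],
    [0.3,40,0,0,0,0,0],
  ],
)

```text
time: 31.4
tool_pos: [626.0, -21.0, 345.3]
tcp_rot: [[0.199, -0.98, 0.002], [-0.98, -0.199, -0.0], [0.0, -0.002, -1.0]]
wrist_force: [0.5, -0.1, 0.5]
opening: 60.8
```

>>> arm_command(
  steps=[
    [0.3,0,0,0,0,0,0],
    [0.3,0,0,0,0,0,0],
    [0.3,0,0,0,0,0,0],
    [0.3,0,0,0,0,0,0],
    [0.3,0,0,0,0,0,0],
  ],
)

```text
time: 31.9
tool_pos: [625.8, -17.3, 344.1]
tcp_rot: [[0.202, -0.979, 0.0], [-0.979, -0.202, 0.0], [-0.0, -0.0, -1.0]]
wrist_force: [-0.3, 0.3, -1.8]
opening: 60.9
```

```bash
python3 - <<'E'
from rig import env
from h import *
for n in("scene","top"):
    f=env.grab_frame(n);np.savez(f"pics/{n}27.npz",**f)
for i in range(8): g=env.grab_frame("scene")
np.savez("pics/scene28.npz",**g)
a=load("scene27")["pixels"].astype(int);b=load("scene28")["pixels"].astype(int)
d=np.abs(a-b).max(2)[165:270,150:270];print("changed px",(d>30).sum(),d.max(), env.state()["time"])
cv2.imwrite("pics/full28.png",cv2.resize(g["pixels"][:,:,::-1],(800,600)))
crop(g,140,165,280,285,5,"s28");crop(load("top27"),140,80,260,240,5,"t27")
E
```

```text
changed px 74 134 32.4
```

View pics/s28.png

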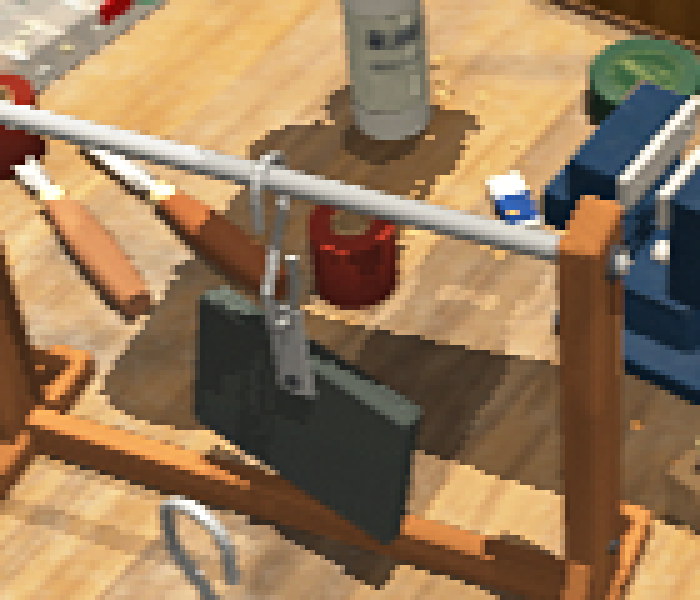

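View pics/full28.png

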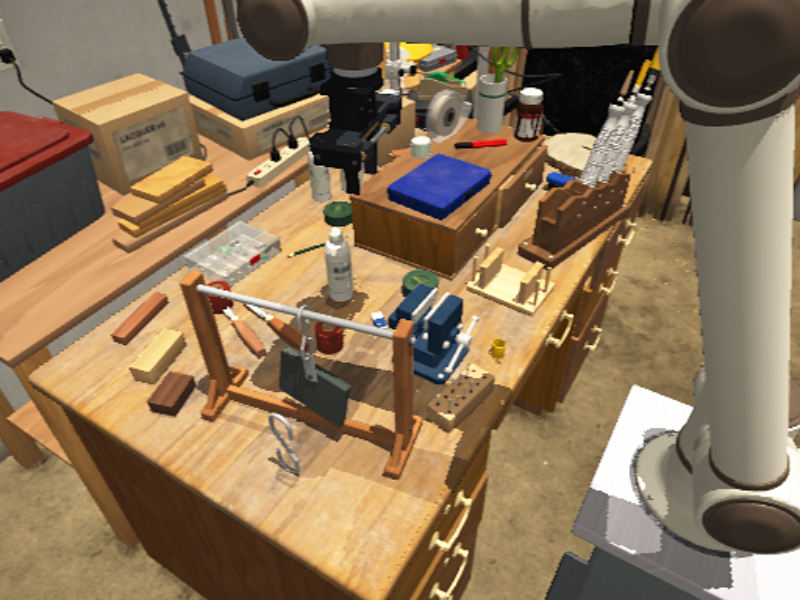

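>>> arm_command(
  steps=[
    [0.3,0,0,0,0,0,0],
    [0.3,0,0,0,0,0,0],
    [0.3,0,0,0,0,0,0],
    [0.3,0,0,0,0,0,0],
    [0.3,0,0,0,0,0,0],
  ],
)

```text
time: 32.9
tool_pos: [625.9, -18.5, 343.9]
tcp_rot: [[0.2, -0.98, 0.0], [-0.98, -0.2, -0.0], [0.0, -0.0, -1.0]]
wrist_force: [0.0, 0.3, 0.3]
opening: 61.0
```

```bash
cat > settle.py <<'E'
from rig import env
from h import *
fs=[]
for i in range(100): fs.append(env.grab_frame("scene")["pixels"][165:270,170:270].astype(int))
def cen(p):  # dark panel mask centroid
    m=(p.max(2)<75);m[:60]&=True
    ys,xs=np.nonzero(m);return xs.mean(),ys.mean(),len(xs)
c=np.array([cen(p) for p in fs])
print(c[::4].round(2).tolist())
for k in range(0,100,20): print([(np.abs(fs[k]-fs[k+j]).max(2)>30).sum() for j in(4,8,12,16)])
print(env.state()["time"])
E
python3 settle.py
```

```text
[[42.64, 72.84, 1807.0], [42.59, 73.01, 1798.0], [42.58, 72.87, 1808.0], [42.56, 72.8, 1805.0], [42.53, 72.94, 1798.0], [42.63, 73.0, 1800.0], [42.56, 72.84, 1810.0], [42.63, 72.93, 1799.0], [42.6, 72.85, 1804.0], [42.61, 72.81, 1810.0], [42.6, 72.97, 1804.0], [42.55, 72.99, 1797.0], [42.48, 72.93, 1805.0], [42.54, 72.91, 1802.0], [42.62, 72.99, 1792.0], [42.54, 72.93, 1799.0], [42.56, 72.94, 1799.0], [42.6, 73.0, 1797.0], [42.59, 73.02, 1799.0], [42.59, 72.96, 1801.0], [42.62, 72.9, 1800.0], [42.51, 72.93, 1802.0], [42.63, 72.94, 1796.0], [42.57, 72.81, 1796.0], [42.59, 73.0, 1797.0]]
[np.int64(2), np.int64(3), np.int64(5), np.int64(5)]
[np.int64(0), np.int64(0), np.int64(0), np.int64(1)]
[np.int64(0), np.int64(0), np.int64(0), np.int64(0)]
[np.int64(0), np.int64(0), np.int64(0), np.int64(0)]
[np.int64(0), np.int64(0), np.int64(0), np.int64(0)]
37.9
```

```bash
python3 - <<'E'
from h import *
s=load("scene28");n=np.array([-.199,.98,0]);p0=np.array([580,206.8,0])
for nm,u,v in(("low corner",390,543),("left low",195,415),("left top",203,290),("right top",413,418),("tip",293,258),("hook top",265,155),("hook bottom",285,318)):
    c,d=ray(s,140+u/5-.5,165+v/5-.5);t=(n@(p0-c))/(n@d);print(nm,(c+t*d).round(0))
a=load("scene0")["pixels"].astype(int);b=load("scene28")["pixels"].astype(int)
d=(np.abs(a-b).max(2)>60)
for nm,(u,v) in dict(eraser=(379,319),tin=(420,282),sleeve=(498,347),burr=(460,397),roll=(328,338)).items():
    u=int(u*.64);v=int(v*.64);print(nm,d[v-8:v+8,u-8:u+8].sum())
E
```

```text
low corner [544. 199.   5.]
left low [649. 221.  66.]
left top [629. 217. 166.]
right top [523. 195. 113.]
tip [576. 206. 205.]
hook top [582. 207. 267.]
hook bottom [586. 208. 161.]
eraser 0
tin 0
sleeve 0
burr 216
roll 97
```

```bash
python3 - <<'E'
from rig import env
from h import *
f=env.grab_frame("top");np.savez("pics/top29.npz",**f)
crop(f,165,110,245,200,7,"t29")
E
```

```text
(no output)
```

View pics/t29.png

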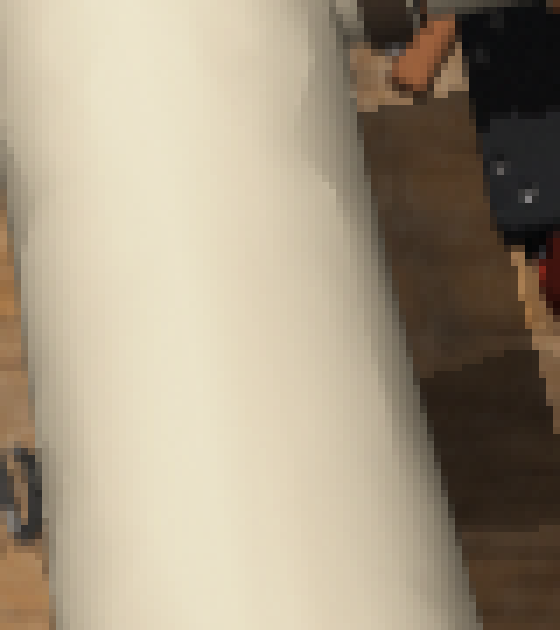

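>>> arm_command(
  steps=[
    [0.3,35,20,0,0,0,0],
    [0.3,40,25,0,0,0,0],
    [0.3,40,25,0,0,0,0],
    [0.3,40,25,0,0,0,0],
    [0.3,40,25,0,0,0,0],
  ],
)

```text
time: 38.45
tool_pos: [546.4, -235.0, 344.1]
tcp_rot: [[0.2, -0.98, 0.001], [-0.98, -0.2, -0.0], [0.0, -0.0, -1.0]]
wrist_force: [1.9, -0.6, 0.6]
opening: 61.0
```

```bash
python3 - <<'E'
from rig import env
from h import *
f=env.grab_frame("top");np.savez("pics/top30.npz",**f)
crop(f,165,110,265,200,7,"t30");print(env.state()["time"])
E
```

```text
38.5
```

View pics/t30.png

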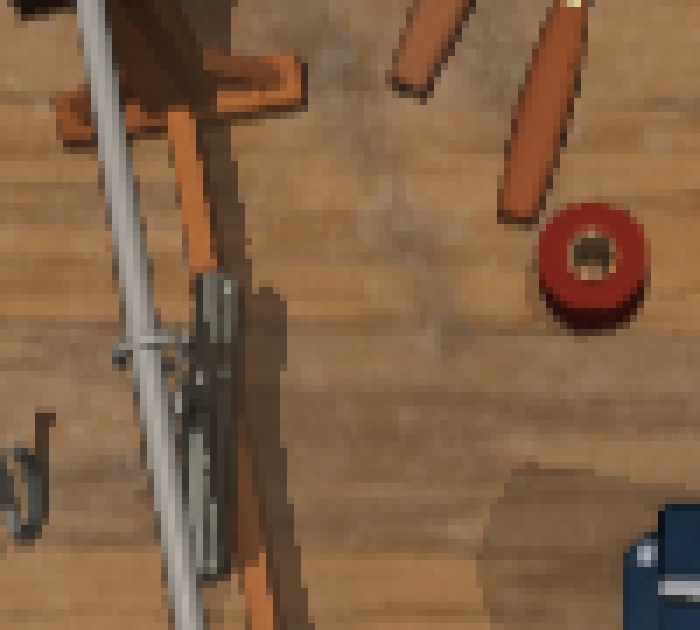

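```bash
python3 - <<'E'
from h import *
s=load("scene28");t=load("top30")
S=lambda u,v:(140+u/5-.5,165+v/5-.5)
T=lambda u,v:(165+u/7-.5,110+v/7-.5)
a=tri(s,S(203,288),t,T(203,273));b=tri(s,S(415,408),t,T(192,575))
print(a,b);d=a[0]-b[0];print("tilt",np.arctan2(d[2],np.hypot(d[0],d[1])),"yaw",np.arctan2(d[1],d[0]),np.linalg.norm(d))
n=np.array([-d[1],d[0],0])/np.hypot(d[0],d[1])
for nm,u,v in(("low corner",390,543),("left low",195,415)):
    c,r=ray(s,*S(u,v));k=(n@(a[0]-c))/(n@r);print(nm,(c+k*r).round(0))
E
```

```text
(array([637.98624605, 206.90709987, 153.42642723]), np.float64(1.9896773008595738)) (array([510.66350099, 207.41691941, 139.23007528]), np.float64(0.09290977562354749))
tilt 0.11103942778624662 yaw -0.004004129958016567 128.11275398392485
low corner [537. 207.  18.]
left low [665. 207.  43.]
```

```bash
python3 - <<'E'
from rig import env
from h import *
a=load("top0")["pixels"];f=env.grab_frame("top");b=f["pixels"]
cv2.imwrite("pics/cmp.png",np.hstack([cv2.resize(x[60:260,150:350,::-1],(400,400)) for x in(a,b)]))
E
python3 settle.py | tail -6
```

```text
[np.int64(108), np.int64(117), np.int64(108), np.int64(97)]
[np.int64(2), np.int64(0), np.int64(2), np.int64(2)]
[np.int64(0), np.int64(0), np.int64(0), np.int64(0)]
[np.int64(0), np.int64(0), np.int64(0), np.int64(0)]
[np.int64(0), np.int64(0), np.int64(0), np.int64(0)]
43.55
```

View pics/cmp.png

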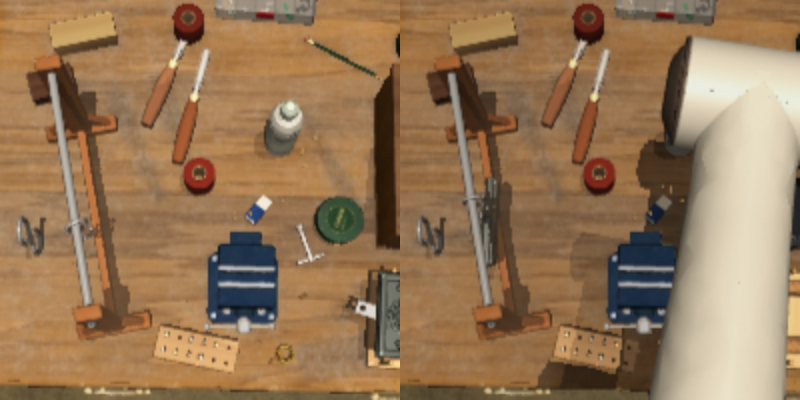

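The bystanders look unmoved, with only shadows changed, and the panel hangs still. Handing in.

```bash
python3 -c "
from rig import env
print(env.finish_job())"
```

```text
the job is handed in; nothing more can be done
None
```

The panel now hangs from the S-hook on the drying rod, and I handed the job in after about 44 s of the 72 s allowed. No verdict was reported back.

I took the small hook off the rod, brought its tip up through the hanger's hole from below, and tipped the panel up along an arc off its cradle. I then carried it over the vice, hung the hook back on the rod and drew the gripper clear.

**Forces:** The tip went through the hole with no force above sensor noise. The wrist readings showed about 2 N while the panel was being tipped, and about 5 to 6 N with it hanging. The load went onto the rod with only slight pressing, about 1.4 N on average and 2.7 N at most.

**Last checks:**
- **Stillness:** the final camera frames showed no change around the panel and hook.
- **Panel tilt:** it hangs about 0.11 rad off level along its top edge.
- **Lean:** it also leans back slightly, by my rough estimate 0.2 to 0.3 rad, within the 0.6 rad limit.
- **Bystanders:** comparing the top views, the roll, eraser and burr block look unmoved. The scene-view pixel test found no change at the eraser, tin and sleeve. It flagged the burr block (a shadow change) and the roll, which the panel now hides in that view.

**One disagreement:** projecting the panel's lowest corner onto the rod's upright plane put it only 5 mm above the bench. With the panel's measured yaw it came out at 18 mm. Both assume the panel hangs exactly upright. Working down from the measured top corners puts the corner nearer 45 to 50 mm, clear of the 30 mm stretcher. The panel also hangs turned about 0.2 rad from the rod's direction, which touches nothing I could see.

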